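Scrape the fresh soap cake off its board onto the curing rack

TASK

Move the fresh soap cake to the wire curing rack with the scraper, never touching the soft soap with the fingers and leaving the other things alone. The scraper's handle is pushed under the rack, so draw it out (only blade and neck stick out) and lay it down, then take it by the handle, slide the blade under the cake against the board's stop rail and lift the cake off. Tip it gently off the blade so that it lies flat, same side up and wholly on the rack, then lay the scraper down flat on the worktop and let go.

Things in the scene. Friction and masses are not known exactly. Their poses are not given: they have to be found in the camera images.
- scraper: Cranked flat scraper, 197 mm long, 100 g, lying flat on the worktop with its handle under the rack. Origin: underside of the blade on the centre line, where blade and neck meet; x to the blade's front edge, y left, z up. Thin polished steel blade x = 0 to 78 mm, 66 mm wide from x = 18 mm on, 2.5 mm thick, thinning to 1 mm at the edge, flat below. Soap slides on it beyond about 14 degrees of tilt.
- scraper_neck (a point): A point on the scraper's steel neck: the neck runs from 0 to 45 mm behind the blade's root, 14 mm wide, 9 mm high, its underside flush with the blade's; this point is at x = -15 mm, 4.5 mm above the underside.
- scraper_handle (a point): Middle of the scraper's wooden handle (x = -83 mm, 19 mm above the blade's underside). The handle is 18 mm wide with flat upright sides, 16 mm deep; it starts 45 mm behind the blade's root, its centre 10 mm up, and rises straight backwards at 13 degrees to the butt.
- scraper_butt (a point): Butt end of the scraper's handle: x = -119 mm, its centre 27 mm and its top 35 mm above the blade's underside.
- cake: Fresh round soap cake, cream-coloured, 82 mm across, 20 mm thick, about 110 g, lying flat on the soap board. Its lower edge is bevelled, 4 mm wide and 3.5 mm high all round. Origin: centre of its underside, z up through it.
- board: Wooden soap board, fixed, 165 mm (x) by 110 mm (y); origin: centre of its underside; top face 15 mm up. x points away from the robot to the stop rail along the far edge: its near face is at x = 68.5 mm, it spans the width, is 14 mm thick and stands 12 mm above the top face. The cake lies up to 20 mm short of the rail and, pushed to +x, comes to rest against it.
- rack: Wire curing rack, fixed, 170 mm (x) by 160 mm (y); origin on the worktop under its centre. Flat deck of wires, top 50 mm and underside 44 mm up; soap does not slide on it by itself. 6 mm legs at the four corners. The scraper's handle lies under it and comes out between the two legs of its +y side, where only blade and neck stick out. The worktop between rack and board is clear.
- dosing_cup: Pale blue measuring cup, 71 x 90 x 62 mm, bystander. Origin under it, on the worktop.
- tape_measure: Round tape measure lying flat, 56 x 88 x 19 mm, bystander. Origin under it, on the worktop.

How it is judged:
On the way, in this order (a step that is already met when the one before it is completed fails the run):
1. the scraper, drawn out from under the rack, lies flat and let go ((y of scraper_butt in the frame of rack above 0.082 m or x of scraper_butt in the frame of rack above 0.087 m or x of scraper_butt in the frame of rack below -0.087 m) and contact force between the fingers and scraper below 0.05 N and linear speed of scraper below 0.02 m/s and height (world z) of scraper below 0.022 m and angle between scraper's own z axis and vertical below 0.15 rad), for 0.2 s.
2. the cake rides on the blade, clear of the board, the scraper held by its handle (height (world z) of cake above 0.04 m and contact force between cake and scraper above 0.4 N and contact force between cake and board below 0.01 N and contact force between cake and rack below 0.01 N and contact force between the fingers and scraper above 1 N and x of the grasp point in the frame of scraper below -0.043 m), for 0.3 s.
3. the cake lies on the rack, off the blade (contact force between cake and rack above 0.4 N and contact force between cake and scraper below 0.02 N and angle between cake's own z axis and vertical below 0.1 rad), for 0.2 s.
At the end, for the whole second after the job is handed in: The cake rests flat (0.1 rad), same side up, on the rack, its centre within 47 mm (x) and 42 mm (y) of the rack's centre, so wholly on it to a few mm; the scraper is off it, let go, flat (0.15 rad) and at rest on the worktop or soap board (x of cake in the frame of rack between -0.047 and 0.047 m and y of cake in the frame of rack between -0.042 and 0.042 m and z of cake in the frame of rack between 0.046 and 0.054 m and angle between cake's own z axis and vertical below 0.1 rad and linear speed of each of cake, scraper below 0.02 m/s and contact force between cake and scraper below 0.02 N and height (world z) of scraper between -0.005 and 0.022 m and angle between scraper's own z axis and vertical below 0.15 rad); the robot touches nothing.
It fails at once if the fingers touch the soap cake (contact force between the fingers and cake above 0.3 N).
It fails at once if the cake is dropped hard onto the rack (contact force between cake and rack above 30 N).
It fails at once if a bystander is shoved (more than 30 mm) (distance of any of dosing_cup, tape_measure from where it was at the start of the episode above 0.03 m).
It also fails if it takes over 72 s, if anything falls off the work surface, if the arm or the gripper's body presses on something with over 40 N, if the wrist force passes 120 N, or if a joint passes its speed limit or range.

ROBOT

A 6-joint arm with a two-finger parallel gripper is mounted at the origin on a cart in front of the work surface, level with it; the furniture and walls round the work are solid. World frame = base frame: x ahead of the robot, y to its left, z up, the work surface at z = 0. Lengths are in m, angles in rad, forces in N, time in s.
With the tool pointing down it reaches from about 0.35 to 0.975 m from the base axis. Payload 4.9 kg.
Tool frame: the origin (TCP) lies on the centre line of the jaws, within the pads' length; the fingertips stand 14 mm ahead of it and the grasp point (between the pads) lies 5 mm behind it (manip.nose_length is the distance from the TCP to the fingertips, in m); z points along the fingers, y is the line along which they close (so a half turn about z gives the same grasp; the last joint's range is limited). The gripper opens to 85 mm and grips with 20 to 120 N. Pads are 22 mm wide; open, the fingers measure 114 mm over their backs; the gripper's body (76 mm by 85 mm) begins 54 mm behind the grasp point. The pads swing forward as they close: fully open they stand 13 mm farther back than shut.
Start: joints at [1.215, 0.053, 1.613, -0, 1.476, -0.119], TCP at [0.147, 0.608, 0.206] pointing down, gripper open.
Joint ranges: [-3.01, 3.01], [-1.01, 2.22], [0.06, 2.58], [-1.02, 4.17], [0.09, 2.62], [-3.14, 3.14]. Speed limits (rad/s): [2.57, 2.57, 3.14, 3.14, 3.14, 3.14].

INTERFACE

Orientations are given as a unit quaternion [w, x, y, z].
In Python, from plant import manip, imaging gives the robot as it stands.
- The arm moves only by the tool play_rows, never from a script. Its argument "commands" is a list of rows, each a list of 6 numbers: the shift along the tool's x, y, z in mm, then the turn, a rotation vector about the tool's x, y, z in degrees. A call has 1 to 5 rows; each row shifts and turns the commanded pose from where the row before left it, along the tool's axes as they then stand; what a row does not reach is not made up. A row lasts 1/12 s, in which the tool goes at most 41.7 mm and 7.16 degrees, less where a joint would pass 70% of its speed; a pose out of reach is approached as far as the arm can. A call is refused whole if a number of a shift passes 41.7 or a number of a turn 7.16, either way. A call with a gripper value outside its range is refused whole. "hand" is the finger opening in mm, from 0 to 85.4, set as the call begins (left out, the last holds). The fingers move at their own pace and stop on an object; the grip force is fixed at half the most. Time passes only in rows, so rows that do not move let the fingers close. It gives the time, the measured TCP pose, the force, the opening and the grip force at its end, in the units of the state.
- manip.state(): the state, without advancing time (a new reading comes with each control period).
- imaging.grab_frame(name): name is "scene" or "top"; returns a dict with "image" (384x512x3 uint8, red, green, blue), "fx", "fy", "cx", "cy" (pixels), "k1" (the pictures are not rectified: a ray, as slopes to the right and down, at radius r is drawn at 1 + k1 r^2 times it, then the intrinsics apply), "R" (3x3) and "t" (3): a world point X has camera coordinates R X + t. Camera axes: x right, y down, z forward; pixel columns grow to the right and rows downward; lengths in m; the calibration is good to about 2 mm. A picture is of the moment at which its call begins. There is no depth.
- manip.job_done(): hands the job in; it is judged then, once.
The state is a dict: "time": time; "joint_pos": joint angles; "joint_vel": joint speeds; "joint_efforts": joint torques, N m; "tool_pos": TCP position; "tool_rot": TCP orientation; "contact_force": force on the tool from outside, world axes, zero at the start; "ft_torque": the same for the moment, N m; "gripper_width": opening from 0.0 (shut) to 1.0 (fully open); "grasp_force": force on a finger pad.
Only numpy, scipy, OpenCV 4.12 (cv2) and the standard library are available. Lean on these libraries where they do the work, as an engineer would, in place of code of your own. Each camera call takes 0.05 s, during which the arm holds its last target. There are 200 camera calls.

## Working session

There is one attempt and no reset: what is moved stays moved. The work goes in short steps, Python scripts to look and compute and a tool call to move; the robot and the scene stay as the last step left them, time stands still between calls to the robot, and variables do not carry over. Pictures are saved under pics/ and viewed, at most 10 in all, crops included, and the job is handed in when it is done.

Besides the shell and the picture viewer there is one more tool, called after "Emit:" as name(argument=value, ...) on one line, values as JSON. play_rows: Moves the arm, as the interface text tells. Its arguments: {"type":"object","properties":{"commands":{"type":"array","items":{"type":"array","items":{"type":"number"}}},"hand":{"type":"number"}},"required":["commands"]}

```bash
ls; mkdir -p pics; cat > h.py <<'E'
import numpy as np, cv2
from plant import manip, imaging
def K(f): return np.array([[f['fx'],0,f['cx']],[0,f['fy'],f['cy']],[0,0,1.]]), np.array([f['k1'],0,0,0,0.])
def ray(f,uv):
    k,d=K(f); n=cv2.undistortPoints(np.array(uv,float).reshape(-1,1,2),k,d).reshape(-1,2)
    v=np.c_[n,np.ones(len(n))]@np.array(f['R']); return -np.array(f['R']).T@np.array(f['t']), v
def onz(f,uv,z):
    c,v=ray(f,uv); return c+v*((z-c[2])/v[:,2])[:,None]
def two(f1,u1,f2,u2):
    c1,v1=ray(f1,[u1]);c2,v2=ray(f2,[u2]);a=np.c_[v1[0],-v2[0]];s=np.linalg.lstsq(a,c2-c1,rcond=None)[0]
    p,q=c1+s[0]*v1[0],c2+s[1]*v2[0]; return (p+q)/2,np.linalg.norm(p-q)
def proj(f,X):
    k,d=K(f); return cv2.projectPoints(np.array(X,float).reshape(-1,1,3),cv2.Rodrigues(np.array(f['R']))[0],np.array(f['t'],float),k,d)[0].reshape(-1,2)
def save(f,n): cv2.imwrite('pics/'+n,f['image'][:,:,::-1])
E
python3 - <<'E'
from h import *
for n in('scene','top'):
    f=imaging.grab_frame(n); save(f,n+'0.png'); np.save('pics/%s0.npy'%n,f,allow_pickle=True)
    print(n,-np.array(f['R']).T@f['t'],f['fx'],f['k1'])
    print(np.array(f['R']))
print(manip.state(),manip.nose_length)
E
```

```text
pics
scene [0.22642545 0.51639156 0.5493976 ] 348.39386603015464 -0.001038444753425062
[[-0.87828202 -0.47767819  0.02107717]
 [-0.28934254  0.49587126 -0.81877505]
 [ 0.38065942 -0.72521393 -0.57372743]]
top [ 0.44286231 -0.10067954  0.96430418] 473.1031478563281 -0.18577569118216394
[[-0.02443622 -0.99964446  0.01066868]
 [-0.99363263  0.02311238 -0.11027249]
 [ 0.10998671 -0.0132954  -0.99384413]]
{'time': 0.1, 'joint_pos': array([ 1.21502361e+00,  5.33046991e-02,  1.61416912e+00,  2.03249857e-05,
        1.47598309e+00, -1.18983658e-01]), 'joint_vel': array([ 8.00798704e-05, -1.37828714e-03, -4.33461016e-03, -3.37601425e-04,
       -7.05893886e-04,  1.49929840e-03]), 'joint_efforts': array([-2.20316279e-04, -3.94912076e+01, -3.71358740e+01, -1.95703210e-04,
        4.02128135e-03,  4.05475078e-06]), 'tool_pos': array([0.14638374, 0.6069883 , 0.20506998]), 'tool_rot': array([-2.29027097e-04,  1.18119042e-01,  9.92999004e-01, -9.03610828e-04]), 'contact_force': array([ 1.09542049, -0.19942679,  0.20621356]), 'ft_torque': array([-0.06717435, -0.00855639,  0.00300079]), 'grasp_force': 0.0, 'gripper_width': 0.9994095379123756} 0.014
```

View pics/scene0.png

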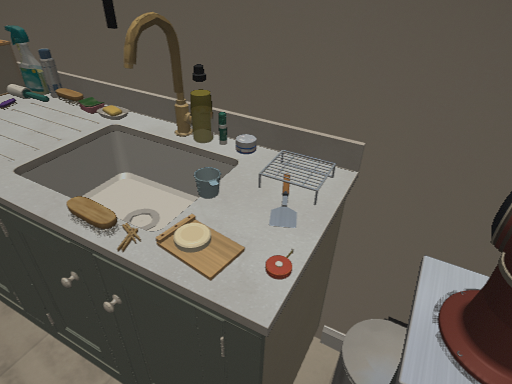

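View pics/top0.png

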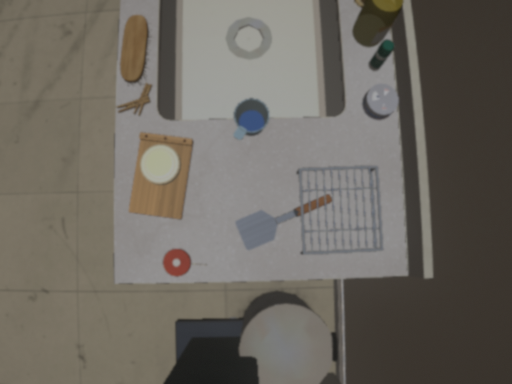

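The scene view shows the scraper blade at about (284,216) with its handle at (287,185) under the rack at (298,170), the cake at (192,236) and the tape at (279,266). The top view shows the cake at (160,164), rack centre at (340,210), blade at (257,230) and handle at (313,205).

```bash
python3 - <<'E'
from h import *
t=np.load('pics/top0.npy',allow_pickle=True).item();s=np.load('pics/scene0.npy',allow_pickle=True).item()
def enl(f,x0,x1,y0,y1,k,n):
    cv2.imwrite('pics/'+n,cv2.resize(f['image'][y0:y1,x0:x1,::-1],None,fx=k,fy=k,interpolation=cv2.INTER_CUBIC))
a=cv2.resize(t['image'][125:285,125:390,::-1],None,fx=3,fy=3,interpolation=cv2.INTER_CUBIC)
cv2.imwrite('pics/topz.png',a)
enl(s,150,350,145,285,4,'scenez.png')
for nm,p,z in [('cake',(160,164),.035),('rack',(340,210),.05),('blade',(257,230),.0),('tape',(177,262),0.01),('cup',(251,116),.05),('handle',(313,205),.02)]:
    print(nm,onz(t,[p],z)[0].round(3))
E
```

```text
cake [0.61  0.071 0.035]
rack [ 0.508 -0.282  0.05 ]
blade [ 0.475 -0.12   0.   ]
tape [0.413 0.043 0.01 ]
cup [ 0.699 -0.113  0.05 ]
handle [ 0.521 -0.234  0.02 ]
```

View pics/topz.png

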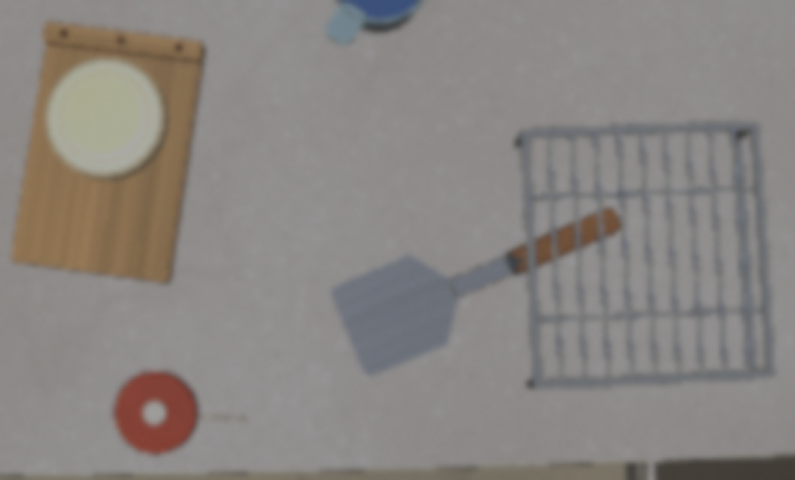

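View pics/scenez.png

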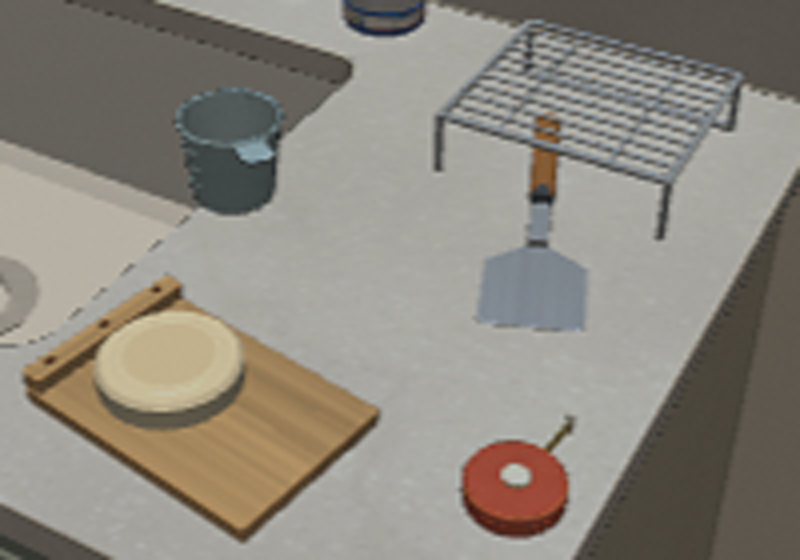

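The top zoom shows rack corners at (518,133), (757,125), (774,375) and (532,384), blade front corners at (331,292) and (371,376), and the neck at (453,289)–(512,263). In the scene zoom, the rack corners are (438,118), (534,22), (741,75) and (668,181), the blade front corners (476,322) and (585,331), and the board corners (243,530) and (378,411).

```bash
python3 - <<'E'
from h import *
t=np.load('pics/top0.npy',allow_pickle=True).item();s=np.load('pics/scene0.npy',allow_pickle=True).item()
T=lambda p:[125+(p[0]+.5)/3-.5,125+(p[1]+.5)/3-.5]
S=lambda p:[150+(p[0]+.5)/4-.5,145+(p[1]+.5)/4-.5]
for n,a,b,z in [('rack nf',(522,133),(438,118),.047),('rack ff',(757,127),(534,22),.047),('rack fn',(773,375),(741,75),.047),('rack nn',(533,383),(668,181),.047),
 ('bl L',(331,292),(476,322),.001),('bl R',(371,376),(585,331),.001),('root',(453,289),(538,246),.005),('neckend',(512,263),(541,197),.01),('butt top',(616,219),(547,118),.033),
 ('board nl',(11,262),(243,531),.015),('board nr',(170,283),(378,411),.015),('rail fl',(46,22),(27,375),.027),('rail fr',(204,42),(170,278),.027),('cake',(106,117),(169,358),.035),('tape',(155,413),(516,475),.019)]:
    p,e=two(t,T(a),s,S(b)); print(n,'2v',p.round(4),'%.4f'%e,'top@z',onz(t,[T(a)],z)[0].round(4),'sc@z',onz(s,[S(b)],z)[0].round(4))
E
```

```text
rack nf 2v [ 0.5907 -0.2046  0.0452] 0.0010 top@z [ 0.5909 -0.2042  0.047 ] sc@z [ 0.5889 -0.2021  0.047 ]
rack ff 2v [ 0.5913 -0.3623  0.0463] 0.0014 top@z [ 0.5919 -0.3619  0.047 ] sc@z [ 0.5901 -0.3614  0.047 ]
rack fn 2v [ 0.4276 -0.3643  0.0472] 0.0002 top@z [ 0.4275 -0.3644  0.047 ] sc@z [ 0.4278 -0.3645  0.047 ]
rack nn 2v [ 0.4266 -0.2058  0.0493] 0.0022 top@z [ 0.4276 -0.2058  0.047 ] sc@z [ 0.4265 -0.2096  0.047 ]
bl L 2v [ 4.93e-01 -7.52e-02 -2.00e-04] 0.0021 top@z [ 0.492  -0.0756  0.001 ] sc@z [ 0.4935 -0.0736  0.001 ]
bl R 2v [ 0.4341 -0.1016 -0.0015] 0.0009 top@z [ 0.4345 -0.1014  0.001 ] sc@z [ 0.4327 -0.099   0.001 ]
root 2v [ 0.4915 -0.1585  0.0037] 0.0008 top@z [ 0.4919 -0.1583  0.005 ] sc@z [ 0.4905 -0.157   0.005 ]
neckend 2v [ 0.5078 -0.1982  0.0125] 0.0003 top@z [ 0.5082 -0.1984  0.01  ] sc@z [ 0.509  -0.2016  0.01  ]
butt top 2v [ 0.5349 -0.267   0.0291] 0.0010 top@z [ 0.5341 -0.2664  0.033 ] sc@z [ 0.5331 -0.2609  0.033 ]
board nl 2v [0.516  0.1408 0.0143] 0.0002 top@z [0.5161 0.1407 0.015 ] sc@z [0.5155 0.1413 0.015 ]
board nr 2v [0.5004 0.0326 0.0125] 0.0011 top@z [0.4997 0.032  0.015 ] sc@z [0.4996 0.035  0.015 ]
rail fl 2v [0.678  0.1146 0.0237] 0.0033 top@z [0.6786 0.1148 0.027 ] sc@z [0.6734 0.1167 0.027 ]
rail fr 2v [0.6614 0.0062 0.0233] 0.0019 top@z [0.6614 0.0062 0.027 ] sc@z [0.6573 0.0096 0.027 ]
cake 2v [0.6107 0.0719 0.0326] 0.0002 top@z [0.6102 0.0715 0.035 ] sc@z [0.609 0.074 0.035]
tape 2v [0.4131 0.0428 0.0177] 0.0000 top@z [0.4131 0.0426 0.019 ] sc@z [0.4126 0.044  0.019 ]
```

```bash
cat >> h.py <<'E'
from scipy.spatial.transform import Rotation as Ro
def pose():
    s=manip.state(); q=s['tool_rot']; return s['tool_pos'],Ro.from_quat([q[1],q[2],q[3],q[0]]),s
def tool(psi,pitch=0):   # tool down, tool x along heading psi; pitch>0 nose down (deg)
    c,d=np.cos(np.radians(psi)),np.sin(np.radians(psi))
    return Ro.from_matrix(np.array([[c,d,0],[d,-c,0],[0,0,-1.]]))*Ro.from_rotvec([0,-np.radians(pitch),0])
def go(p,R):   # straight shift in present tool frame (mm), then turn in place (deg)
    p0,R0,s=pose(); d=R0.inv().apply(np.array(p)-p0)*1000; r=np.degrees((R0.inv()*R).as_rotvec())
    print('t',s['time'],'pos',p0.round(4),'q',s['joint_pos'].round(2),'F',s['contact_force'].round(1),'w',round(s['gripper_width']*85.4,1),'g',round(s['grasp_force'],1))
    print('shift',d.round(1),'len',np.linalg.norm(d).round(0),'turn',r.round(2)); print(' shift after turning first',R.inv().apply(np.array(p)-p0).round(4)*1000)
E
python3 - <<'E'
from h import *
go([.498,-.175,.10],tool(111.8))
E
```

```text
t 0.1 pos [0.1464 0.607  0.2051] q [ 1.22  0.05  1.61  0.    1.48 -0.12] F [ 1.1 -0.2  0.2] w 85.3 g 0.0
shift [-525.3 -677.5  106.2] len 864.0 turn [-1.000e-01  4.000e-02  5.463e+01]
 shift after turning first [-856.6   36.1  105.1]
```

Emit:
play_rows(commands=[[0, 0, 0, 0, 0, 6.83], [0, 0, 0, 0, 0, 6.83], [0, 0, 0, 0, 0, 6.83], [0, 0, 0, 0, 0, 6.83]], hand=45)

```text
time: 0.43
tool_pos: [0.1465, 0.6072, 0.2054]
tool_rot: [-0.0, 0.352, 0.936, -0.001]
contact_force: [-0.0, -0.8, 0.4]
gripper_width: 0.533
grasp_force: 0.0
```

Emit:
play_rows(commands=[[0, 0, 0, 0, 0, 6.83], [0, 0, 0, 0, 0, 6.83], [0, 0, 0, 0, 0, 6.83], [0, 0, 0, 0, 0, 6.83]])

```text
time: 0.77
tool_pos: [0.1465, 0.6072, 0.2055]
tool_rot: [0.0, 0.563, 0.826, -0.001]
contact_force: [-0.4, -0.2, 0.2]
gripper_width: 0.53
grasp_force: 0.0
```

Emit:
play_rows(commands=[[-34.3, 1.44, 2, 0, 0, 0], [-34.3, 1.44, 2, 0, 0, 0], [-34.3, 1.44, 2, 0, 0, 0], [-34.3, 1.44, 2, 0, 0, 0], [-34.3, 1.44, 2, 0, 0, 0]])

```text
time: 1.18
tool_pos: [0.217, 0.4493, 0.1954]
tool_rot: [0.0, 0.56, 0.828, -0.001]
contact_force: [0.7, 0.5, -0.5]
gripper_width: 0.526
grasp_force: 0.0
```

Emit:
play_rows(commands=[[-34.3, 1.44, 2, 0, 0, 0], [-34.3, 1.44, 2, 0, 0, 0], [-34.3, 1.44, 2, 0, 0, 0], [-34.3, 1.44, 2, 0, 0, 0], [-34.3, 1.44, 2, 0, 0, 0]])

```text
time: 1.6
tool_pos: [0.2873, 0.2928, 0.1856]
tool_rot: [-0.0, 0.56, 0.828, -0.0]
contact_force: [1.0, -0.6, -0.4]
gripper_width: 0.526
grasp_force: 0.0
```

Emit:
play_rows(commands=[[-34.3, 1.44, 2, 0, 0, 0], [-34.3, 1.44, 2, 0, 0, 0], [-34.3, 1.44, 2, 0, 0, 0], [-34.3, 1.44, 2, 0, 0, 0], [-34.3, 1.44, 2, 0, 0, 0]])

```text
time: 2.02
tool_pos: [0.3577, 0.1362, 0.1758]
tool_rot: [0.0, 0.561, 0.828, 0.0]
contact_force: [0.8, 0.6, 0.1]
gripper_width: 0.528
grasp_force: 0.0
```

Emit:
play_rows(commands=[[-34.3, 1.44, 2, 0, 0, 0], [-34.3, 1.44, 2, 0, 0, 0], [-34.3, 1.44, 2, 0, 0, 0], [-34.3, 1.44, 2, 0, 0, 0], [-34.3, 1.44, 2, 0, 0, 0]])

```text
time: 2.43
tool_pos: [0.4281, -0.0205, 0.1658]
tool_rot: [-0.0, 0.561, 0.828, 0.0]
contact_force: [0.9, 0.2, -0.7]
gripper_width: 0.528
grasp_force: 0.0
```

Emit:
play_rows(commands=[[-34.3, 1.44, 2, 0, 0, 0], [-34.3, 1.44, 2, 0, 0, 0], [-34.3, 1.44, 2, 0, 0, 0], [-34.3, 1.44, 2, 0, 0, 0], [-34.3, 1.44, 2, 0, 0, 0]])

```text
time: 2.85
tool_pos: [0.4984, -0.177, 0.1555]
tool_rot: [-0.0, 0.561, 0.828, 0.0]
contact_force: [-0.2, 0.8, 0.3]
gripper_width: 0.526
grasp_force: 0.0
```

```bash
python3 - <<'E'
from h import *
go([.4977,-.1742,.0175],tool(111.8))
E
```

```text
t 2.85 pos [ 0.4984 -0.177   0.1555] q [-0.48 -0.14  1.89  0.    1.4  -0.86] F [-0.2  0.8  0.3] w 44.9 g 0.0
shift [  2.7   0.4 138. ] len 138.0 turn [-0.03 -0.04 -0.04]
 shift after turning first [  2.8   0.3 138. ]
```

Emit:
play_rows(commands=[[2.8, 0.4, 30, 0, 0, 0], [0, 0, 30, 0, 0, 0], [0, 0, 30, 0, 0, 0], [0, 0, 20, 0, 0, 0], [0, 0, 12, 0, 0, 0]])

```text
time: 3.27
tool_pos: [0.4953, -0.1715, 0.0304]
tool_rot: [-0.003, 0.561, 0.828, -0.0]
contact_force: [0.0, 0.5, 1.2]
gripper_width: 0.525
grasp_force: 0.0
```

Emit:
play_rows(commands=[[0, 0, 8, 0, 0, 0], [0, 0, 8, 0, 0, 0], [0, 0, 0, 0, 0, 0], [0, 0, 0, 0, 0, 0]])

```text
time: 3.6
tool_pos: [0.4983, -0.1728, 0.019]
tool_rot: [0.001, 0.561, 0.828, 0.0]
contact_force: [0.0, -0.2, 0.2]
gripper_width: 0.528
grasp_force: 0.0
```

Emit:
play_rows(commands=[[0, 0, 0, 0, 0, 0], [0, 0, 0, 0, 0, 0], [0, 0, 0, 0, 0, 0], [0, 0, 0, 0, 0, 0], [0, 0, 0, 0, 0, 0]], hand=5)

```text
time: 4.02
tool_pos: [0.4979, -0.1727, 0.0186]
tool_rot: [0.0, 0.561, 0.828, 0.0]
contact_force: [-0.4, -0.7, -0.0]
gripper_width: 0.057
grasp_force: 0.0
```

Emit:
play_rows(commands=[[0, 0, 0, 0, 0, 0], [0, 0, 0, 0, 0, 0], [0, 0, 0, 0, 0, 0]])

```text
time: 4.27
tool_pos: [0.4977, -0.1726, 0.0182]
tool_rot: [-0.0, 0.561, 0.828, -0.0]
contact_force: [-0.9, 0.4, 0.4]
gripper_width: 0.06
grasp_force: 0.0
```

```bash
python3 - <<'E'
from h import *
a=[]
for n,(u,v) in(('scene',(285,190)),('top',(285,215))):
    f=imaging.grab_frame(n); np.save('pics/%s1.npy'%n,f,allow_pickle=True)
    a.append(cv2.resize(f['image'][v-55:v+55,u-50:u+50,::-1],None,fx=4,fy=4,interpolation=cv2.INTER_CUBIC))
cv2.imwrite('pics/c1.png',np.hstack(a))
E
```

```text
(no output)
```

View pics/c1.png

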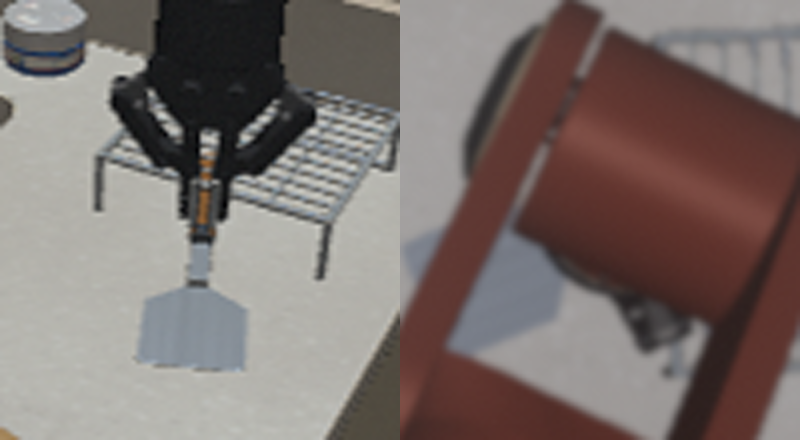

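The close view shows the fingers shut with their tips at crop (205,218), i.e. scene (286,189). The neck is at crop (200,260), so the fingers seem to sit above or behind it.

```bash
python3 - <<'E'
from h import *
f=np.load('pics/scene1.npy',allow_pickle=True).item()
p,R,s=pose(); print(p,s['gripper_width'],s['joint_pos'])
for d in(.014,0,-.005,-.02,-.035): print(d,proj(f,[p+R.apply([0,0,d])]))
print('neck pt',proj(f,[[.498,-.1745,.0045]]))
c,v=ray(f,[[286,189]]); 
for z in (0,.004,.01,.02,.03,.04): print(z,onz(f,[[286,189]],z))
E
```

```text
[ 0.49768606 -0.17256845  0.01817236] 0.0583513619149543 [-4.75071460e-01  1.70143048e-02  1.98442046e+00 -5.64791514e-05
  1.14020642e+00 -8.55410853e-01]
0.014 [[284.07534602 202.44318597]]
0 [[284.45544632 198.13193447]]
-0.005 [[284.59282951 196.57365082]]
-0.02 [[285.01024808 191.83894539]]
-0.035 [[285.43574824 187.01243152]]
neck pt [[284.27949719 201.92831358]]
0 [[ 0.52128953 -0.2381144   0.        ]]
0.004 [[ 0.51914271 -0.23262107  0.004     ]]
0.01 [[ 0.51592249 -0.22438107  0.01      ]]
0.02 [[ 0.51055545 -0.21064774  0.02      ]]
0.03 [[ 0.5051884  -0.19691441  0.03      ]]
0.04 [[ 0.49982136 -0.18318107  0.04      ]]
```

Emit:
play_rows(commands=[[0, 0, 0, 0, 0, 0], [0, 0, 0, 0, 0, 0], [0, 0, 0, 0, 0, 0], [0, 0, 4, 0, 0, 0], [0, 0, 0, 0, 0, 0]], hand=45)

```text
time: 4.78
tool_pos: [0.4973, -0.1724, 0.0135]
tool_rot: [-0.001, 0.561, 0.828, -0.0]
contact_force: [-0.1, 0.4, -0.5]
gripper_width: 0.525
grasp_force: 0.0
```

Emit:
play_rows(commands=[[0, 0, 3, 0, 0, 0], [0, 0, 0, 0, 0, 0]])

```text
time: 4.95
tool_pos: [0.4972, -0.1723, 0.0105]
tool_rot: [-0.001, 0.561, 0.828, -0.0]
contact_force: [0.4, 0.2, 0.4]
gripper_width: 0.524
grasp_force: 0.0
```

```bash
python3 - <<'E'
from h import *
a=[]
for n,(u,v) in(('scene',(285,175)),):
    f=imaging.grab_frame(n); np.save('pics/%s2.npy'%n,f,allow_pickle=True)
    cv2.imwrite('pics/c2.png',cv2.resize(f['image'][v-45:v+55,u-60:u+60,::-1],None,fx=6,fy=6,interpolation=cv2.INTER_CUBIC))
E
```

```text
(no output)
```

View pics/c2.png

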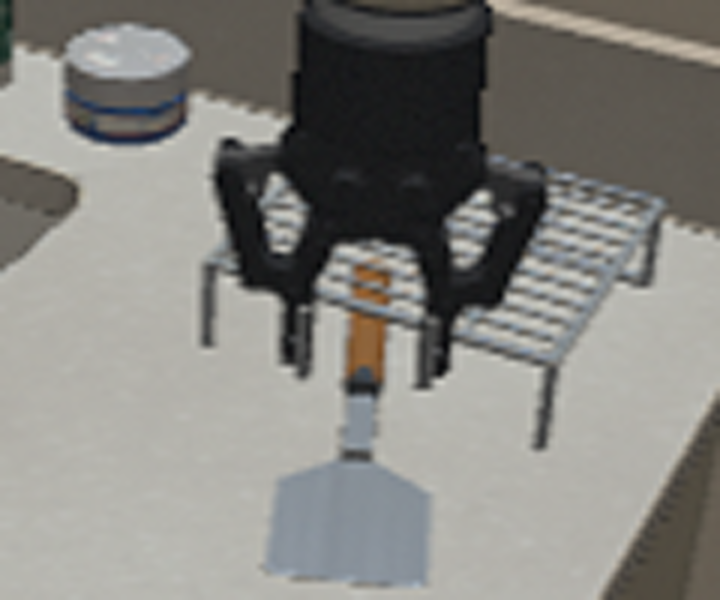

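The tips are now at crop (303,375) and (423,385), still above the neck at (358,420), with no contact. They look about 30 mm higher than reported, so I'll keep descending while watching the force.

Emit:
play_rows(commands=[[0, 0, 4, 0, 0, 0], [0, 0, 4, 0, 0, 0], [0, 0, 0, 0, 0, 0]])

```text
time: 5.25
tool_pos: [0.497, -0.1722, 0.0021]
tool_rot: [-0.001, 0.561, 0.828, -0.0]
contact_force: [-0.9, -0.3, -1.0]
gripper_width: 0.525
grasp_force: 0.0
```

```bash
python3 - <<'E'
from h import *
f=imaging.grab_frame('scene'); np.save('pics/scene3.npy',f,allow_pickle=True)
g=np.load('pics/scene2.npy',allow_pickle=True).item();p,R,s=pose();print(p,s['contact_force'],s['ft_torque'],s['joint_pos'].round(3))
# lowest dark finger rows per column band
for h in(g,f):
    im=h['image'].astype(int).sum(2)
    for a,b in((271,278),(292,300)):
        ys=np.argwhere(im[150:215,a:b]<230); print(ys[:,0].max()+150, end=' ')
    print()
E
```

```text
[ 0.49714447 -0.17228082  0.00243256] [-0.95788679  0.8711707  -0.01598294] [-0.00338225 -0.01152023  0.0081715 ] [-0.475  0.041  1.99   0.     1.111 -0.855]
192 194 
195 196
```

Emit:
play_rows(commands=[[0, 0, 4, 0, 0, 0], [0, 0, 4, 0, 0, 0], [0, 0, 0, 0, 0, 0]])

```text
time: 5.55
tool_pos: [0.497, -0.1722, -0.0058]
tool_rot: [-0.001, 0.561, 0.828, -0.0]
contact_force: [-1.1, 1.2, -0.2]
gripper_width: 0.528
grasp_force: 0.0
```

Emit:
play_rows(commands=[[0, 0, 3, 0, 0, 0], [0, 0, 2, 0, 0, 0], [0, 0, 0, 0, 0, 0]])

```text
time: 5.8
tool_pos: [0.4974, -0.1724, -0.0104]
tool_rot: [-0.0, 0.561, 0.828, -0.0]
contact_force: [0.3, -0.8, -0.4]
gripper_width: 0.526
grasp_force: 0.0
```

```bash
python3 - <<'E'
from h import *
f=imaging.grab_frame('scene'); np.save('pics/scene4.npy',f,allow_pickle=True)
p,R,s=pose();print(p,s['contact_force'],s['ft_torque'],s['joint_pos'].round(3))
im=f['image'].astype(int).sum(2)
for a,b in((271,278),(292,300)):
    ys=np.argwhere(im[150:215,a:b]<230); print(ys[:,0].max()+150, end=' ')
v,u=175,285
cv2.imwrite('pics/c4.png',cv2.resize(f['image'][v-25:v+55,u-50:u+50,::-1],None,fx=6,fy=6,interpolation=cv2.INTER_CUBIC))
E
```

```text
[ 0.49748763 -0.17243052 -0.01011395] [-0.72445159  0.12894099 -0.23592713] [ 0.03514609 -0.01350448  0.03234269] [-0.475  0.062  1.994  0.     1.086 -0.855]
198 200
```

View pics/c4.png

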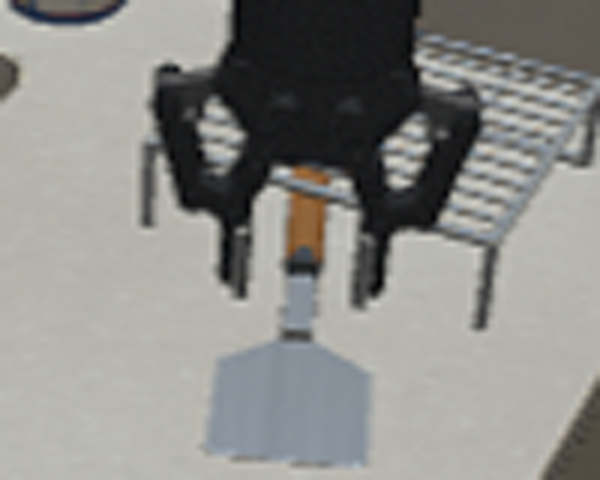

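Tips are now at crop (238,295) and (358,305), level with the neck (298,300) and roughly 10 mm up by the picture. Going a little lower, then closing.

Emit:
play_rows(commands=[[0, 0, 3, 0, 0, 0], [0, 0, 2, 0, 0, 0], [0, 0, 0, 0, 0, 0]])

```text
time: 6.1
tool_pos: [0.4974, -0.1724, -0.0153]
tool_rot: [-0.0, 0.561, 0.828, -0.0]
contact_force: [0.3, 0.3, 0.6]
gripper_width: 0.528
grasp_force: 0.0
```

Emit:
play_rows(commands=[[0, 0, 0, 0, 0, 0], [0, 0, 0, 0, 0, 0], [0, 0, 0, 0, 0, 0], [0, 0, 0, 0, 0, 0], [0, 0, 0, 0, 0, 0]], hand=5)

```text
time: 6.52
tool_pos: [0.4978, -0.1726, -0.0147]
tool_rot: [0.0, 0.561, 0.828, -0.0]
contact_force: [-0.5, 0.2, 0.1]
gripper_width: 0.063
grasp_force: 0.0
```

Emit:
play_rows(commands=[[0, 0, 0, 0, 0, 0], [0, 0, 0, 0, 0, 0], [0, 0, 0, 0, 0, 0]])

```text
time: 6.77
tool_pos: [0.4977, -0.1726, -0.0148]
tool_rot: [0.0, 0.561, 0.828, -0.0]
contact_force: [0.8, -0.2, -0.2]
gripper_width: 0.061
grasp_force: 0.0
```

Emit:
play_rows(commands=[[0, 0, 2, 0, 0, 0], [0, 0, 0, 0, 0, 0]])

```text
time: 6.93
tool_pos: [0.4982, -0.1728, -0.0159]
tool_rot: [0.0, 0.561, 0.828, 0.0]
contact_force: [-1.3, 0.1, 6.6]
gripper_width: 0.061
grasp_force: 3.1
```

Emit:
play_rows(commands=[[0, 0, 2, 0, 0, 0], [0, 0, 0, 0, 0, 0]])

```text
time: 7.1
tool_pos: [0.4982, -0.1728, -0.016]
tool_rot: [-0.001, 0.561, 0.828, -0.0]
contact_force: [-8.6, 4.4, 19.4]
gripper_width: 0.064
grasp_force: 9.7
```

Emit:
play_rows(commands=[[0, 0, 1.5, 0, 0, 0], [0, 0, 0, 0, 0, 0]])

```text
time: 7.27
tool_pos: [0.4983, -0.1728, -0.0161]
tool_rot: [-0.001, 0.561, 0.828, -0.0]
contact_force: [-12.2, 6.0, 28.0]
gripper_width: 0.057
grasp_force: 14.5
```

```bash
python3 - <<'E'
from h import *
f=imaging.grab_frame('scene'); np.save('pics/scene5.npy',f,allow_pickle=True)
p,R,s=pose();print(p,s['contact_force'],s['ft_torque'],s['joint_pos'].round(3))
im=f['image'].astype(int).sum(2)
for u in range(272,300,2): print(u,np.argwhere(im[150:215,u]<230).max()+150 if (im[150:215,u]<230).any() else None,end='; ')
E
```

```text
[ 0.4982754  -0.17282072 -0.01603561] [-13.43660848   6.22094306  28.54341427] [ 1.01623541  2.26440956 -0.03295063] [-0.475  0.075  1.992 -0.     1.077 -0.855]
272 187; 274 188; 276 187; 278 188; 280 199; 282 202; 284 205; 286 202; 288 200; 290 198; 292 189; 294 189; 296 189; 298 189;
```

Contact came at reported z = -0.016 with the tips on the neck's top (9 mm), so the true height is about 39 mm above the reported one. I'll back off, open, and go down with that correction.

Emit:
play_rows(commands=[[0, 0, -10, 0, 0, 0], [0, 0, 0, 0, 0, 0]])

```text
time: 7.48
tool_pos: [0.4994, -0.1734, -0.0082]
tool_rot: [0.002, 0.561, 0.828, 0.0]
contact_force: [-0.5, -0.0, 0.2]
gripper_width: 0.062
grasp_force: 0.0
```

Emit:
play_rows(commands=[[0, 0, 0, 0, 0, 0], [0, 0, 0, 0, 0, 0], [0, 0, 0, 0, 0, 0], [0, 0, 0, 0, 0, 0]], hand=45)

```text
time: 7.82
tool_pos: [0.4971, -0.1723, -0.0112]
tool_rot: [-0.001, 0.561, 0.828, -0.0]
contact_force: [-0.2, 0.5, -0.4]
gripper_width: 0.527
grasp_force: 0.0
```

Emit:
play_rows(commands=[[0, 0, 6, 0, 0, 0], [0, 0, 5, 0, 0, 0], [0, 0, 0, 0, 0, 0]])

```text
time: 8.07
tool_pos: [0.4964, -0.1719, -0.0231]
tool_rot: [-0.002, 0.561, 0.828, -0.0]
contact_force: [-0.4, -0.3, -0.6]
gripper_width: 0.529
grasp_force: 0.0
```

Emit:
play_rows(commands=[[0, 0, 0, 0, 0, 0], [0, 0, 0, 0, 0, 0], [0, 0, 0, 0, 0, 0], [0, 0, 0, 0, 0, 0], [0, 0, 0, 0, 0, 0]], hand=5)

```text
time: 8.48
tool_pos: [0.4979, -0.1727, -0.0211]
tool_rot: [0.0, 0.561, 0.828, 0.0]
contact_force: [-0.4, -0.1, 0.5]
gripper_width: 0.137
grasp_force: 58.7
```

Emit:
play_rows(commands=[[0, 0, 0, 0, 0, 0], [0, 0, 0, 0, 0, 0], [0, 0, 0, 0, 0, 0]])

```text
time: 8.73
tool_pos: [0.4979, -0.1727, -0.0211]
tool_rot: [0.0, 0.561, 0.828, 0.0]
contact_force: [0.1, 0.1, 0.8]
gripper_width: 0.134
grasp_force: 58.7
```

Emit:
play_rows(commands=[[0, 0, -3, 0, 0, 0], [14.8, 5.9, 0, 0, 0, 0], [14.8, 5.9, 0, 0, 0, 0], [14.8, 5.9, 0, 0, 0, 0], [14.8, 5.9, 0, 0, 0, 0]])

```text
time: 9.15
tool_pos: [0.4973, -0.1081, -0.0184]
tool_rot: [-0.0, 0.561, 0.828, -0.0]
contact_force: [0.4, 0.1, -1.0]
gripper_width: 0.136
grasp_force: 58.6
```

Emit:
play_rows(commands=[[14.8, 5.9, 0, 0, 0, 0], [0, 0, 0, 0, 0, 0], [0, 0, -20, 0, 0, 0], [0, 0, -20, 0, 0, 0], [0, 0, -20, 0, 0, 0]])

```text
time: 9.57
tool_pos: [0.497, -0.0931, 0.0419]
tool_rot: [-0.001, 0.561, 0.828, -0.0]
contact_force: [0.3, 0.1, -0.7]
gripper_width: 0.135
grasp_force: 58.8
```

```bash
python3 - <<'E'
from h import *
f=imaging.grab_frame('scene');np.save('pics/scene6.npy',f,allow_pickle=True); save(f,'scene6.png')
go([.501,-.093,-.021],tool(-8.6))
E
```

```text
t 9.6167 pos [ 0.5004 -0.0943  0.0468] q [-0.33 -0.07  2.02 -0.    1.19 -0.71] F [ 3.  -1.3  1.7] w 11.5 g 58.8
shift [ 1.3  0.7 67.8] len 68.0 turn [  0.44  -0.13 120.4 ]
 shift after turning first [ 0.4 -1.3 67.8]
```

View pics/scene6.png

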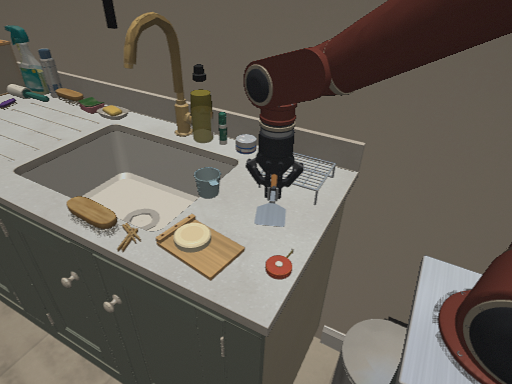

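The scraper is held by the neck, clear of the rack, with its blade at (270,214) in the air. Turning it to the board's heading.

Emit:
play_rows(commands=[[0, 0, 0, 0, 0, 7.08], [0, 0, 0, 0, 0, 7.08], [0, 0, 0, 0, 0, 7.08], [0, 0, 0, 0, 0, 7.08], [0, 0, 0, 0, 0, 7.08]])

```text
time: 10.03
tool_pos: [0.4973, -0.0934, 0.0412]
tool_rot: [-0.0, 0.788, 0.616, -0.0]
contact_force: [-0.1, 0.6, -1.6]
gripper_width: 0.136
grasp_force: 58.8
```

Emit:
play_rows(commands=[[0, 0, 0, 0, 0, 7.08], [0, 0, 0, 0, 0, 7.08], [0, 0, 0, 0, 0, 7.08], [0, 0, 0, 0, 0, 7.08], [0, 0, 0, 0, 0, 7.08]])

```text
time: 10.45
tool_pos: [0.4973, -0.0934, 0.0411]
tool_rot: [-0.0, 0.938, 0.347, -0.0]
contact_force: [0.4, 0.3, 0.2]
gripper_width: 0.134
grasp_force: 58.8
```

Emit:
play_rows(commands=[[0, 0, 0, 0, 0, 7.08], [0, 0, 0, 0, 0, 7.08], [0, 0, 0, 0, 0, 7.08], [0, 0, 0, 0, 0, 7.08], [0, 0, 0, 0, 0, 7.08]])

```text
time: 10.87
tool_pos: [0.4973, -0.0934, 0.0411]
tool_rot: [0.0, 0.999, 0.046, -0.0]
contact_force: [0.5, 0.1, -1.0]
gripper_width: 0.137
grasp_force: 58.8
```

Emit:
play_rows(commands=[[0, 0, 0, 0, 0, 7.08], [0, 0, 0, 0, 0, 7.08], [0, 0, 0, 0, 0, 0], [0, 0, 0, 0, 0, 0]])

```text
time: 11.2
tool_pos: [0.4974, -0.0932, 0.0413]
tool_rot: [0.0, 0.997, -0.073, -0.0]
contact_force: [-0.1, 0.5, -1.2]
gripper_width: 0.133
grasp_force: 58.8
```

```bash
python3 - <<'E'
from h import *
go([.501,-.093,-.021],tool(-8.6))
E
```

```text
t 11.2 pos [ 0.4974 -0.0932  0.0413] q [-0.33 -0.07  2.02 -0.    1.19  1.39] F [-0.1  0.5 -1.2] w 11.3 g 58.8
shift [ 3.6 -0.8 62.3] len 62.0 turn [0.   0.03 0.19]
 shift after turning first [ 3.6 -0.8 62.3]
```

Emit:
play_rows(commands=[[0, 0, 20, 0, 0, 0], [0, 0, 20, 0, 0, 0], [0, 0, 12, 0, 0, 0], [0, 0, 6, 0, 0, 0], [0, 0, 0, 0, 0, 0]])

```text
time: 11.62
tool_pos: [0.4961, -0.0925, -0.0181]
tool_rot: [-0.0, 0.997, -0.074, -0.002]
contact_force: [-0.2, 0.2, -1.4]
gripper_width: 0.131
grasp_force: 58.8
```

Emit:
play_rows(commands=[[0, 0, 2, 0, 0, 0], [0, 0, 2, 0, 0, 0], [0, 0, 0.5, 0, 0, 0], [0, 0, 0, 0, 0, 0], [0, 0, 0, 0, 0, 0]])

```text
time: 12.03
tool_pos: [0.4981, -0.0931, -0.0202]
tool_rot: [0.0, 0.997, -0.075, 0.001]
contact_force: [-0.4, -0.8, -1.0]
gripper_width: 0.132
grasp_force: 58.8
```

Emit:
play_rows(commands=[[0, 0, 0, 0, 0, 0], [0, 0, 0, 0, 0, 0], [0, 0, 0, 0, 0, 0], [0, 0, 0, 0, 0, 0], [0, 0, 0, 0, 0, 0]], hand=45)

```text
time: 12.45
tool_pos: [0.4978, -0.0929, -0.0206]
tool_rot: [0.0, 0.997, -0.075, 0.0]
contact_force: [-0.3, -1.0, -0.5]
gripper_width: 0.522
grasp_force: 0.0
```

Emit:
play_rows(commands=[[0, 0, -20, 0, 0, 0], [0, 0, -40, 0, 0, 0], [0, 0, -40, 0, 0, 0], [0, 0, 0, 0, 0, 0], [0, 0, 0, 0, 0, 0]])

```text
time: 12.87
tool_pos: [0.5003, -0.0938, 0.0829]
tool_rot: [0.001, 0.997, -0.075, 0.004]
contact_force: [-0.4, 0.4, -0.2]
gripper_width: 0.527
grasp_force: 0.0
```

Emit:
play_rows(commands=[[-25.7, 0, 0, 0, 0, 0], [-25.7, 0, 0, 0, 0, 0], [-25.7, 0, 0, 0, 0, 0], [0, 0, 0, 0, 0, 0], [0, 0, 0, 0, 0, 0]])

```text
time: 13.28
tool_pos: [0.4198, -0.0809, 0.0774]
tool_rot: [-0.0, 0.997, -0.075, -0.001]
contact_force: [-0.4, 0.7, 0.1]
gripper_width: 0.53
grasp_force: 0.0
```

```bash
python3 - <<'E'
from h import *
t=imaging.grab_frame('top');s=imaging.grab_frame('scene');np.save('pics/t7.npy',t,allow_pickle=True);np.save('pics/s7.npy',s,allow_pickle=True)
c=np.array([.5106,-.0948,0]);a=np.radians(-8.6);X=np.array([np.cos(a),np.sin(a),0]);Y=np.array([-np.sin(a),np.cos(a),0])
pts=[c+x*X/1000+y*Y/1000+[0,0,z/1000] for x,y,z in[(78,33,1),(78,-33,1),(18,-33,2),(18,33,2),(0,0,9),(-45,0,14),(-119,0,35)]]
out=[]
for n,f in(('t',t),('s',s)):
    P=proj(f,pts);print(n,P.round(1).tolist())
    o=P.mean(0).round().astype(int);h=45
    o[0]=np.clip(o[0],h,511-h)
    im=cv2.resize(f['image'][o[1]-h:o[1]+h,o[0]-h:o[0]+h,::-1],None,fx=4.4,fy=4.4,interpolation=cv2.INTER_CUBIC)
    print(o)
    for p in P: cv2.circle(im,tuple(((p-o+h+.5)*4.4-.5).round().astype(int).tolist()),2,(0,0,255),-1)
    out.append(im)
cv2.imwrite('pics/c7.png',np.hstack(out))
go([.421,-.081,-.021+.002],tool(-8.6))
E
```

```text
t [[233.1, 173.1], [264.9, 177.2], [261.4, 205.9], [229.3, 201.9], [244.2, 212.4], [241.3, 234.4], [236.3, 271.8]]
[244 211]
s [[233.6, 212.3], [249.6, 200.3], [268.0, 208.6], [252.5, 221.5], [266.4, 215.6], [281.8, 221.3], [309.7, 227.2]]
[266 215]
t 13.3833 pos [ 0.4216 -0.0815  0.0787] q [-0.36 -0.33  2.18  0.    1.3   1.36] F [-0.4 -0.5 -0.2] w 45.0 g 0.0
shift [-0.6 -0.3 97.7] len 98.0 turn [-0.01  0.02  0.03]
 shift after turning first [-0.7 -0.4 97.7]
```

View pics/c7.png

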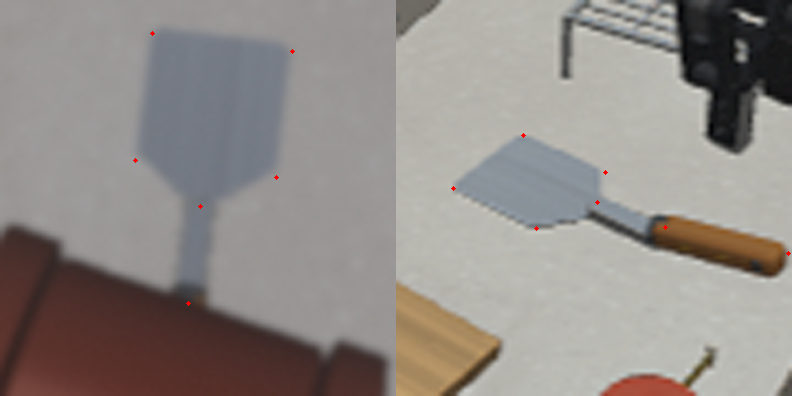

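The projected model points (red) fall on the scraper in both views, so it lies flat, heading -8.6°, within about 1 mm. Taking the handle now.

Emit:
play_rows(commands=[[0, 0, 30, 0, 0, 0], [0, 0, 30, 0, 0, 0], [0, 0, 20, 0, 0, 0], [0, 0, 12, 0, 0, 0], [0, 0, 7, 0, 0, 0]])

```text
time: 13.8
tool_pos: [0.4206, -0.081, -0.0221]
tool_rot: [-0.001, 0.997, -0.075, -0.002]
contact_force: [-0.3, 0.2, 0.1]
gripper_width: 0.525
grasp_force: 0.0
```

Emit:
play_rows(commands=[[0, 0, 0.7, 0, 0, 0], [0, 0, 0, 0, 0, 0], [0, 0, 0, 0, 0, 0]])

```text
time: 14.05
tool_pos: [0.4227, -0.0819, -0.0195]
tool_rot: [0.0, 0.997, -0.075, 0.001]
contact_force: [-0.8, -0.1, 0.3]
gripper_width: 0.521
grasp_force: 0.0
```

Emit:
play_rows(commands=[[0, 0, 0, 0, 0, 0], [0, 0, 0, 0, 0, 0], [0, 0, 0, 0, 0, 0], [0, 0, 0, 0, 0, 0], [0, 0, 0, 0, 0, 0]], hand=8)

```text
time: 14.47
tool_pos: [0.4222, -0.0817, -0.0195]
tool_rot: [0.0, 0.997, -0.075, 0.001]
contact_force: [-0.2, 0.0, 5.0]
gripper_width: 0.195
grasp_force: 61.2
```

```bash
cat >> h.py <<'E'
E0=np.array([.169,0,-.021]) # blade edge centre in tool frame (reported TCP)
B=np.array([.589,.0735,0]); BY=-8.7
def board(x,y,z):
    a=np.radians(BY); return B+np.array([np.cos(a)*x-np.sin(a)*y,np.sin(a)*x+np.cos(a)*y,z])
def goedge(e,psi,pitch): R=tool(psi,pitch); go(np.array(e)-R.apply(E0),R)
def edge(): p,R,s=pose(); return p+R.apply(E0)
E
python3 - <<'E'
from h import *
go([.42,-.08,0],tool(-8.6)); print(edge())
goedge(board(-.045,.001,.045),BY,0)
E
```

```text
t 14.4667 pos [ 0.4222 -0.0817 -0.0195] q [-0.36 -0.16  2.23  0.    1.07  1.36] F [-0.2  0.   5. ] w 16.7 g 61.2
shift [ -2.4  -1.3 -19.5] len 20.0 turn [ 0.02 -0.1   0.04]
 shift after turning first [ -2.5  -1.4 -19.5]
[ 0.58931187 -0.1068613   0.00176517]
t 14.4667 pos [ 0.4222 -0.0817 -0.0195] q [-0.36 -0.16  2.23  0.    1.07  1.36] F [-0.2  0.   5. ] w 16.7 g 61.2
shift [ -72.1 -179.8  -43.7] len 199.0 turn [ 0.02 -0.1   0.14]
 shift after turning first [ -72.6 -179.6  -43.5]
```

Emit:
play_rows(commands=[[0, 0, -10, 0, 0, 0], [0, 0, -25, 0, 0, 0], [0, 0, -25, 0, 0, 0], [-14, 0, 0, 0, 0, 0], [-14, 0, 0, 0, 0, 0]])

```text
time: 14.88
tool_pos: [0.3949, -0.0778, 0.0419]
tool_rot: [0.001, 0.997, -0.075, 0.002]
contact_force: [-0.6, 0.3, -0.9]
gripper_width: 0.198
grasp_force: 60.7
```

Emit:
play_rows(commands=[[-14.5, -30, 0, 0, 0, 0], [-15, -30, 0, 0, 0, 0], [-15, -30, 0, 0, 0, 0], [0, -30, 0, 0, 0, 0], [0, -30, 0, 0, 0, 0]])

```text
time: 15.3
tool_pos: [0.3709, 0.079, 0.0394]
tool_rot: [0.0, 0.997, -0.075, 0.0]
contact_force: [0.1, 0.1, -1.0]
gripper_width: 0.2
grasp_force: 60.6
```

Emit:
play_rows(commands=[[0, -20, 0, 0, 0, 0], [0, -10, 0, 0, 0, 0], [0, 0, 0, 0, 0, 0], [0, 0, 0, 0, 0, 0]])

```text
time: 15.63
tool_pos: [0.376, 0.1075, 0.0394]
tool_rot: [0.0, 0.997, -0.074, -0.0]
contact_force: [-0.1, -0.5, 0.0]
gripper_width: 0.195
grasp_force: 60.6
```

```bash
sed -i 's/,-.021\]) # blade/,-.0197]) # blade/' h.py; python3 - <<'E'
from h import *
s=imaging.grab_frame('scene');t=imaging.grab_frame('top')
np.save('pics/s8.npy',s,allow_pickle=True);np.save('pics/t8.npy',t,allow_pickle=True)
p,R,_=pose()
# compare blade corners with the picture: hue/value of blade in scene: 
pts=[p+R.apply(E0+np.array([-x,-y,0])/1000) for x,y in((0,33),(0,-33),(60,-33),(60,33))]
for n,f in(('s',s),('t',t)):
    P=proj(f,pts);print(n,P.round(1).tolist())
    im=f['image'].astype(int); m=((im[...,2]-im[...,0])>12)&(im.sum(2)>250)
    x0,y0=(P.min(0)-12).astype(int);x1,y1=(P.max(0)+12).astype(int)
    mm=np.zeros(m.shape,np.uint8);mm[y0:y1,x0:x1]=m[y0:y1,x0:x1]
    cs=cv2.findContours(mm,0,2)[0]
    if cs:
        c=max(cs,key=cv2.contourArea);print(cv2.contourArea(c),cv2.approxPolyDP(c,2,True).reshape(-1,2).tolist())
print(edge()); goedge(board(-.045,.001,.0155),BY,2)
E
```

```text
s [[203.4, 247.0], [225.2, 229.9], [247.4, 242.0], [226.2, 260.7]]
787.0 [[205, 246], [226, 260], [244, 254], [258, 262], [258, 258], [244, 251], [245, 241], [226, 231]]
t [[136.1, 193.6], [169.3, 197.9], [164.9, 228.7], [131.6, 224.2]]
973.5 [[138, 196], [133, 223], [145, 234], [163, 227], [166, 199]]
[0.54323901 0.08149758 0.0589445 ]
t 15.7333 pos [0.3761 0.1068 0.0393] q [ 0.09 -0.39  2.29 -0.    1.24  1.81] F [ 0.4 -0.3 -1.2] w 16.6 g 60.6
shift [ 0.9 -0.3 37.6] len 38.0 turn [ 0.03 -1.97  0.1 ]
 shift after turning first [ 2.2 -0.3 37.6]
```

Emit:
play_rows(commands=[[0, 0, 0, 0, -2, 0.1], [2, 0, 14, 0, 0, 0], [0, 0, 14, 0, 0, 0], [0, 0, 6, 0, 0, 0], [0, 0, 0, 0, 0, 0]])

```text
time: 16.15
tool_pos: [0.3755, 0.1063, 0.0037]
tool_rot: [-0.001, 0.997, -0.076, -0.019]
contact_force: [0.7, 0.0, -1.5]
gripper_width: 0.198
grasp_force: 60.5
```

Emit:
play_rows(commands=[[0, 0, 2, 0, 0, 0], [0, 0, 0, 0, 0, 0]])

```text
time: 16.32
tool_pos: [0.3775, 0.107, 0.0038]
tool_rot: [-0.001, 0.997, -0.076, -0.017]
contact_force: [-0.1, 0.5, -0.5]
gripper_width: 0.196
grasp_force: 60.5
```

Emit:
play_rows(commands=[[0, 0, 1, 0, 0, 0], [0, 0, 0, 0, 0, 0]])

```text
time: 16.48
tool_pos: [0.3777, 0.1073, 0.003]
tool_rot: [-0.001, 0.997, -0.076, -0.017]
contact_force: [-0.3, -0.3, -1.0]
gripper_width: 0.195
grasp_force: 60.5
```

Emit:
play_rows(commands=[[0, 0, 1, 0, 0, 0], [0, 0, 0, 0, 0, 0], [0, 0, 0, 0, 0, 0]])

```text
time: 16.73
tool_pos: [0.3776, 0.1073, 0.0018]
tool_rot: [-0.001, 0.997, -0.075, -0.017]
contact_force: [0.1, -0.2, -0.1]
gripper_width: 0.198
grasp_force: 60.6
```

```bash
python3 - <<'E'
from h import *
print(edge()); goedge(board(.062,.001,.0155),BY,2)
E
```

```text
[0.54519542 0.08179325 0.01571682]
t 16.7333 pos [0.3776 0.1073 0.0018] q [ 0.08 -0.28  2.28  0.01  1.17  1.8 ] F [ 0.1 -0.2 -0.1] w 16.9 g 60.6
shift [106.5   0.5  -3.6] len 107.0 turn [-0.   -0.05  0.04]
 shift after turning first [106.5   0.4  -3.7]
```

Emit:
play_rows(commands=[[0, 0, 0.7, 0, 0, 0], [0, 0, 0, 0, 0, 0], [0, 0, 0, 0, 0, 0]])

```text
time: 16.98
tool_pos: [0.3775, 0.1073, 0.001]
tool_rot: [-0.001, 0.997, -0.075, -0.017]
contact_force: [-0.1, -0.0, 1.1]
gripper_width: 0.199
grasp_force: 60.7
```

Emit:
play_rows(commands=[[0, 0, 0.7, 0, 0, 0], [0, 0, 0, 0, 0, 0], [0, 0, 0, 0, 0, 0]])

```text
time: 17.23
tool_pos: [0.3774, 0.1073, 0.0003]
tool_rot: [-0.001, 0.997, -0.076, -0.017]
contact_force: [-0.6, 0.2, 1.4]
gripper_width: 0.195
grasp_force: 60.8
```

Emit:
play_rows(commands=[[0, 0, 0.7, 0, 0, 0], [0, 0, 0, 0, 0, 0], [0, 0, 0, 0, 0, 0]])

```text
time: 17.48
tool_pos: [0.3774, 0.1073, -0.0005]
tool_rot: [-0.001, 0.997, -0.076, -0.017]
contact_force: [-1.0, 0.7, 3.3]
gripper_width: 0.196
grasp_force: 60.9
```

Emit:
play_rows(commands=[[8, 0, -0.28, 0, 0, 0], [8, 0, -0.28, 0, 0, 0], [8, 0, -0.28, 0, 0, 0], [6, 0, -0.21, 0, 0, 0], [6, 0, -0.21, 0, 0, 0]])

```text
time: 17.9
tool_pos: [0.4134, 0.1017, -0.0007]
tool_rot: [-0.001, 0.997, -0.076, -0.018]
contact_force: [-2.5, 0.2, 2.6]
gripper_width: 0.196
grasp_force: 61.1
```

Emit:
play_rows(commands=[[6, 0, -0.21, 0, 0, 0], [6, 0, -0.21, 0, 0, 0], [6, 0, -0.21, 0, 0, 0], [6, 0, -0.21, 0, 0, 0], [0, 0, 0, 0, 0, 0]])

```text
time: 18.32
tool_pos: [0.4382, 0.098, -0.0003]
tool_rot: [-0.001, 0.997, -0.076, -0.016]
contact_force: [1.7, -0.2, 1.9]
gripper_width: 0.2
grasp_force: 61.0
```

```bash
cat > cake.py <<'E'
from h import *
def cake(n,save_=None):
    f=imaging.grab_frame(n); im=f['image'].astype(int)
    m=((im[...,0]>150)&(im[...,1]>140)&(im[...,0]-im[...,2]>28)&(im[...,0]-im[...,1]<30)).astype(np.uint8)
    if n=='top': m[:110]=0
    else: m[:145]=0; m[:,:140]=0
    c=max(cv2.findContours(m,0,2)[0],key=cv2.contourArea); x,y,w,h=cv2.boundingRect(c); e=cv2.fitEllipse(c)
    return f,cv2.contourArea(c),(x,y,w,h),e
E
python3 - <<'E'
from cake import *
import pickle
print(edge(),pose()[2]['contact_force'])
for n in('top','scene'):
    f,a,b,e=cake(n);print(n,a,b,[np.round(q,1) for q in e],onz(f,[e[0]],.036)[0].round(4))
    f0=np.load('pics/%s0.npy'%n,allow_pickle=True).item(); g=imaging.grab_frame; imaging.grab_frame=lambda q:f0
    print(' start',*[v for v in cake(n)[1:]],onz(f0,[cake(n)[3][0]],.035)[0].round(4)); imaging.grab_frame=g
E
```

```text
[0.60580435 0.0723907  0.01387585] [ 1.74877991 -0.17444365  1.87400057]
top 428.5 (147, 146, 24, 25) [array([158.3, 157.9]), array([23.2, 23.8]), np.float64(26.0)] [0.6217 0.0747 0.036 ]Traceback (most recent call last):
  File "<stdin>", line 7, in <module>
  File "cake.py", line 7, in cake
    c=max(cv2.findContours(m,0,2)[0],key=cv2.contourArea); x,y,w,h=cv2.boundingRect(c); e=cv2.fitEllipse(c)
                                                                                          ~~~~~~~~~~~~~~^^^
cv2.error: OpenCV(4.12.0) /io/opencv/modules/imgproc/src/shapedescr.cpp:361: error: (-201:Incorrect size of input array) There should be at least 5 points to fit the ellipse in function 'fitEllipseNoDirect'
```

```bash
sed -i "s/m=((im.*/m=((im[...,0]>110)\&(im[...,1]>105)\&(im[...,0]-im[...,2]>15)\&(im[...,0]-im[...,1]<22)).astype(np.uint8); m[250:]=0; m[:,(200 if n=='top' else 270) if not save_ else 400:]=0/" cake.py
cat > c.py <<'E'
from cake import *
for n in('top','scene'):
    f,a,b,e=cake(n);print(n,a,b,[np.round(q,1) for q in e],onz(f,[e[0]],.036)[0].round(4))
    f0=np.load('pics/%s0.npy'%n,allow_pickle=True).item(); g=imaging.grab_frame; imaging.grab_frame=lambda q:f0
    f,a,b,e=cake(n);print(' start',a,b,[np.round(q,1) for q in e],onz(f,[e[0]],.035)[0].round(4)); imaging.grab_frame=g
    v,u=f0['image'].shape[:2]; x,y=[int(k) for k in e[0]]; print(f0['image'][y,x-20:x+24:4].tolist())
E
python3 c.py
```

```text
top 13953.0 (0, 110, 115, 140) [array([  0.4, 180.9]), array([137. , 280.1]), np.float64(77.0)] [0.5844 0.415  0.036 ]
 start 15565.0 (0, 110, 115, 140) [array([ 55. , 207.6]), array([119.7, 248.9]), np.float64(5.4)] [0.5263 0.2897 0.035 ]
[[121, 113, 99], [119, 112, 97], [118, 111, 96], [118, 111, 96], [118, 111, 97], [118, 112, 96], [119, 113, 97], [119, 112, 97], [118, 112, 97], [118, 112, 96], [121, 114, 99]]
scene 1841.5 (140, 176, 59, 55) [array([148.9, 203.4]), array([47.3, 92.8]), np.float64(97.7)] [0.7656 0.037  0.036 ]
 start 1468.0 (140, 177, 58, 54) [array([162. , 204.5]), array([45.6, 69.2]), np.float64(105.4)] [0.7363 0.0235 0.035 ]
[[183, 177, 165], [183, 177, 165], [182, 176, 164], [182, 176, 164], [182, 176, 164], [183, 177, 165], [183, 177, 165], [183, 177, 165], [183, 177, 165], [183, 177, 165], [183, 177, 164]]
```

Restricting the mask to a window around the cake.

```bash
cat > cake.py <<'E'
from h import *
def cake(f,n,win=None):
    x0,x1,y0,y1=win or ((130,195,130,200) if n=='top' else (165,225,215,255))
    im=f['image'].astype(int); r,g,b=im[...,0],im[...,1],im[...,2]
    m=((g>135)&(r-b>22)&(r-g<22)).astype(np.uint8); w=np.zeros_like(m); w[y0:y1,x0:x1]=m[y0:y1,x0:x1]
    c=max(cv2.findContours(w,0,2)[0],key=cv2.contourArea); return cv2.contourArea(c),cv2.boundingRect(c),cv2.fitEllipse(c)
def show(n,win=None,z=.036):
    for f in(imaging.grab_frame(n),np.load('pics/%s0.npy'%n,allow_pickle=True).item()):
        a,b,e=cake(f,n,win); print(n,a,b,[np.round(q,1) for q in e],onz(f,[e[0]],z)[0].round(4))
E
python3 -c "
from cake import *
show('top');show('scene')"
```

```text
top 1155.0 (140, 141, 39, 39) [array([159. , 160.1]), array([37.5, 39.4]), np.float64(58.7)] [0.6173 0.0734 0.036 ]
top 180.0 (148, 151, 20, 19) [array([155.8, 158.7]), array([13.6, 21.8]), np.float64(55.6)] [0.6203 0.0798 0.036 ]
scene 662.5 (171, 221, 38, 25) [array([189.3, 233.5]), array([23.1, 37. ]), np.float64(79.2)] [0.6143 0.076  0.036 ]
scene 689.5 (173, 223, 38, 25) [array([191.9, 234.8]), array([23.9, 37.2]), np.float64(80.7)] [0.6069 0.0766 0.036 ]
```

The cake has moved 6–7 mm and now lies against the rail, with the blade about 30 mm under it. Sliding on.

Emit:
play_rows(commands=[[6, 0, -0.21, 0, 0, 0], [6, 0, -0.21, 0, 0, 0], [6, 0, -0.21, 0, 0, 0], [5, 0, -0.18, 0, 0, 0], [0, 0, 0, 0, 0, 0]])

```text
time: 18.98
tool_pos: [0.4606, 0.0946, -0.0004]
tool_rot: [-0.001, 0.997, -0.076, -0.017]
contact_force: [0.8, 0.5, 2.8]
gripper_width: 0.195
grasp_force: 61.0
```

Emit:
play_rows(commands=[[6, 0, -0.21, 0, 0, 0], [6, 0, -0.21, 0, 0, 0], [5, 0, -0.18, 0, 0, 0], [4, 0, -0.14, 0, 0, 0], [0, 0, 0, 0, 0, 0]])

```text
time: 19.4
tool_pos: [0.481, 0.0914, -0.0005]
tool_rot: [-0.001, 0.997, -0.076, -0.017]
contact_force: [-0.1, 0.5, 1.9]
gripper_width: 0.196
grasp_force: 61.0
```

```bash
python3 -c "
from cake import *
print(edge(),board(.062,.001,0),pose()[2]['contact_force'])
show('top');show('scene')
s=imaging.grab_frame('scene')['image'][130:280,130:330,::-1]
cv2.imwrite('pics/c9.png',cv2.resize(s,None,fx=4,fy=4,interpolation=cv2.INTER_CUBIC))"
```

```text
[0.64863233 0.06584373 0.01340424] [0.65043788 0.06511032 0.        ] [-0.14175359  0.46018807  1.91318757]
top 1182.5 (136, 140, 42, 39) [array([157.4, 159.5]), array([37.7, 40.5]), np.float64(74.7)] [0.6187 0.0766 0.036 ]
top 180.0 (148, 151, 20, 19) [array([155.8, 158.7]), array([13.6, 21.8]), np.float64(55.6)] [0.6203 0.0798 0.036 ]
scene 652.5 (170, 221, 38, 25) [array([188.2, 233.2]), array([22.5, 37.4]), np.float64(78.2)] [0.6169 0.0764 0.036 ]
scene 689.5 (173, 223, 38, 25) [array([191.9, 234.8]), array([23.9, 37.2]), np.float64(80.7)] [0.6069 0.0766 0.036 ]
```

Emit:
play_rows(commands=[[0, 0, 0, 0, 0.7, 0], [0, 0, 0, 0, 0.7, 0], [0, 0, 0, 0, 0.7, 0], [0, 0, -1, 0, 0.6, 0], [0, 0, -2, 0, 0.5, 0]])

```text
time: 19.97
tool_pos: [0.4781, 0.0917, 0.0012]
tool_rot: [0.001, 0.997, -0.076, 0.009]
contact_force: [1.4, 0.1, -2.5]
gripper_width: 0.199
grasp_force: 60.4
```

Emit:
play_rows(commands=[[0, 0, -3, 0, 0, 0], [0, 0, -4, 0, 0, 0], [0, 0, -5, 0, 0, 0], [0, 0, -5, 0, 0, 0], [0, 0, 0, 0, 0, 0]])

```text
time: 20.38
tool_pos: [0.481, 0.0917, 0.0211]
tool_rot: [0.001, 0.997, -0.076, 0.012]
contact_force: [-0.1, -0.4, -2.7]
gripper_width: 0.196
grasp_force: 60.5
```

Emit:
play_rows(commands=[[0, 0, -5, 0, 0, 0], [0, 0, -5, 0, 0, 0], [0, 0, -5, 0, 0, 0], [0, 0, -5, 0, 0, 0], [0, 0, 0, 0, 0, 0]])

```text
time: 20.8
tool_pos: [0.4803, 0.0918, 0.0409]
tool_rot: [0.001, 0.997, -0.076, 0.012]
contact_force: [-0.1, 0.8, -2.2]
gripper_width: 0.198
grasp_force: 60.5
```

```bash
python3 -c "
from cake import *
print(edge(),pose()[2]['contact_force'],pose()[2]['ft_torque'])
show('top',(125,195,120,200),.081);show('scene',(160,230,190,260),.081)
s=imaging.grab_frame('scene')['image'][130:280,130:330,::-1]
cv2.imwrite('pics/c10.png',cv2.resize(s,None,fx=4,fy=4,interpolation=cv2.INTER_CUBIC))"
```

```text
[0.64682341 0.06635089 0.06454261] [-0.08045541  0.7517494  -2.24034727] [0.06316953 0.28008422 0.04449774]
top 506.0 (138, 142, 27, 26) [array([151.3, 154.4]), array([25.4, 25.8]), np.float64(159.9)] [0.6203 0.0799 0.081 ]
top 180.0 (148, 151, 20, 19) [array([155.8, 158.7]), array([13.6, 21.8]), np.float64(55.6)] [0.6117 0.071  0.081 ]
scene 728.0 (168, 206, 40, 25) [array([187.5, 217.8]), array([24. , 38.9]), np.float64(83.2)] [0.6138 0.0768 0.081 ]
scene 689.5 (173, 223, 38, 25) [array([191.9, 234.8]), array([23.9, 37.2]), np.float64(80.7)] [0.5735 0.1152 0.081 ]
```

Wrist force went from -1.0 to -2.3 N, so the cake is riding on the blade. Raising it and backing away gently.

Emit:
play_rows(commands=[[0, 0, -4, 0, 0, 0], [0, 0, -8, 0, 0, 0], [-4, 0, -12, 0, 0, 0], [-8, 0, -12, 0, 0, 0], [-12, 0, -8, 0, 0, 0]])

```text
time: 21.37
tool_pos: [0.4556, 0.0954, 0.0849]
tool_rot: [0.001, 0.997, -0.076, 0.012]
contact_force: [0.2, 0.2, -1.2]
gripper_width: 0.197
grasp_force: 60.5
```

Emit:
play_rows(commands=[[-12, 0, -4, 0, 0, 0], [-12, 0, 0, 0, 0, 0], [-8, 0, 0, 0, 0, 0], [-4, 0, 0, 0, 0, 0], [0, 0, 0, 0, 0, 0]])

```text
time: 21.78
tool_pos: [0.4183, 0.101, 0.086]
tool_rot: [0.001, 0.997, -0.075, 0.01]
contact_force: [0.5, -0.3, -2.4]
gripper_width: 0.198
grasp_force: 60.4
```

```bash
python3 -c "
from cake import *
print(edge()); goedge([.537,-.2885,.11],-8.7,-1.4)
show('scene',(160,260,170,255),.13)"
```

```text
[0.58493539 0.07567317 0.10928667]
t 21.7833 pos [0.4183 0.101  0.086 ] q [ 0.07 -0.35  2.18 -0.    1.29  1.79] F [ 0.5 -0.3 -2.4] w 16.9 g 60.4
shift [  7.5 367.1   0. ] len 367.0 turn [0.   0.2  0.05]
 shift after turning first [7.800e+00 3.671e+02 1.000e-01]
scene 842.5 (187, 199, 43, 27) [array([208. , 212.3]), array([25.9, 41.5]), np.float64(86.0)] [0.5493 0.0897 0.13  ]
scene 689.5 (173, 223, 38, 25) [array([191.9, 234.8]), array([23.9, 37.2]), np.float64(80.7)] [0.5372 0.1572 0.13  ]
```

Emit:
play_rows(commands=[[0, 4, 0, 0, 0, 0], [0, 8, 0, 0, 0, 0], [0, 12, 0, 0, 0, 0], [0.4, 16, 0, 0, 0, 0], [0.4, 16, 0, 0, 0, 0]])

```text
time: 22.25
tool_pos: [0.4113, 0.0443, 0.0861]
tool_rot: [0.001, 0.997, -0.075, 0.01]
contact_force: [0.5, 0.2, -1.1]
gripper_width: 0.196
grasp_force: 60.4
```

Emit:
play_rows(commands=[[0.4, 16, 0, 0, 0, 0], [0.4, 16, 0, 0, 0, 0], [0.4, 16, 0, 0, 0, 0], [0.4, 16, 0, 0, 0, 0], [0.4, 16, 0, 0, 0, 0]])

```text
time: 22.67
tool_pos: [0.401, -0.0356, 0.0862]
tool_rot: [0.001, 0.997, -0.076, 0.01]
contact_force: [-0.3, -0.2, -2.4]
gripper_width: 0.198
grasp_force: 60.4
```

Emit:
play_rows(commands=[[0.4, 16, 0, 0, 0, 0], [0.4, 16, 0, 0, 0, 0], [0.4, 16, 0, 0, 0, 0], [0.4, 16, 0, 0, 0, 0], [0.4, 16, 0, 0, 0, 0]])

```text
time: 23.08
tool_pos: [0.3908, -0.115, 0.0862]
tool_rot: [0.001, 0.997, -0.076, 0.01]
contact_force: [-0.1, -0.7, -2.6]
gripper_width: 0.199
grasp_force: 60.4
```

Emit:
play_rows(commands=[[0.4, 16, 0, 0, 0, 0], [0.4, 16, 0, 0, 0, 0], [0.4, 16, 0, 0, 0, 0], [0.4, 16, 0, 0, 0, 0], [0.4, 16, 0, 0, 0, 0]])

```text
time: 23.5
tool_pos: [0.3805, -0.1945, 0.0863]
tool_rot: [0.001, 0.997, -0.076, 0.01]
contact_force: [-0.9, 0.0, -1.4]
gripper_width: 0.201
grasp_force: 60.4
```

Emit:
play_rows(commands=[[0.4, 16, 0, 0, 0, 0], [0.4, 12, 0, 0, 0, 0], [0, 8, 0, 0, 0, 0], [0, 4, 0, 0, 0, 0], [0, 0, 0, 0, 0, 0]])

```text
time: 23.92
tool_pos: [0.3756, -0.2331, 0.0863]
tool_rot: [0.001, 0.997, -0.076, 0.01]
contact_force: [-0.1, -0.6, -1.6]
gripper_width: 0.198
grasp_force: 60.5
```

Emit:
play_rows(commands=[[0, 0, 0, 0, 0, 0], [0, 0, 0, 0, 0, 0]])

```text
time: 24.08
tool_pos: [0.3758, -0.2318, 0.0861]
tool_rot: [0.001, 0.997, -0.075, 0.01]
contact_force: [-0.3, -0.5, -2.5]
gripper_width: 0.198
grasp_force: 60.5
```

```bash
python3 -c "
from cake import *
print(edge()); goedge([.537,-.2885,.11],-8.7,-1.4)
s=imaging.grab_frame('scene');np.save('pics/s11.npy',s,allow_pickle=True)
t=imaging.grab_frame('top');np.save('pics/t11.npy',t,allow_pickle=True)
a,b,e=cake(s,'scene',(250,360,110,200));print(a,b,e,onz(s,[e[0]],.133))
a,b,e=cake(t,'top',(290,400,130,280));print(a,b,e,onz(t,[e[0]],.133))
"
```

```text
[ 0.54241944 -0.25713743  0.1093143 ]
t 24.0833 pos [ 0.3758 -0.2318  0.0861] q [-0.73 -0.32  2.16  0.01  1.29  0.99] F [-0.3 -0.5 -2.5] w 16.9 g 60.5
shift [-0.6 31.6 -0.1] len 32.0 turn [-0.02  0.22  0.07]
 shift after turning first [-0.5 31.6 -0.1]
332.0 (280, 141, 31, 15) ((295.2076110839844, 148.47439575195312), (14.328909873962402, 30.237930297851562), 94.8664779663086) [[ 0.50495909 -0.2351154   0.133     ]]Traceback (most recent call last):
  File "<string>", line 7, in <module>
    a,b,e=cake(t,'top',(290,400,130,280));print(a,b,e,onz(t,[e[0]],.133))
          ~~~~^^^^^^^^^^^^^^^^^^^^^^^^^^^
  File "cake.py", line 6, in cake
    c=max(cv2.findContours(w,0,2)[0],key=cv2.contourArea); return cv2.contourArea(c),cv2.boundingRect(c),cv2.fitEllipse(c)
                                                                                                         ~~~~~~~~~~~~~~^^^
cv2.error: OpenCV(4.12.0) /io/opencv/modules/imgproc/src/shapedescr.cpp:361: error: (-201:Incorrect size of input array) There should be at least 5 points to fit the ellipse in function 'fitEllipseNoDirect'
```

Emit:
play_rows(commands=[[0, 4, 0, 0, 0, 0], [0, 8, 0, 0, 0, 0], [0, 10, 0, 0, 0, 0], [0, 7, 0, 0, 0, 0], [0, 3, 0, 0, 0, 0]])

```text
time: 24.6
tool_pos: [0.3708, -0.2655, 0.0865]
tool_rot: [0.001, 0.997, -0.076, 0.011]
contact_force: [-0.0, -1.0, -2.4]
gripper_width: 0.199
grasp_force: 60.5
```

Emit:
play_rows(commands=[[0, 0, 0, 0, 0, 0], [0, 0, 0, 0, 0, 0]])

```text
time: 24.77
tool_pos: [0.3708, -0.2643, 0.0862]
tool_rot: [0.001, 0.997, -0.076, 0.01]
contact_force: [-0.4, 0.8, -3.9]
gripper_width: 0.197
grasp_force: 60.4
```

```bash
python3 -c "
from cake import *
print(edge()); goedge([.537,-.2885,.062],-8.7,7)
s=imaging.grab_frame('scene');np.save('pics/s12.npy',s,allow_pickle=True)
p,R,_=pose()
x0,y0=230,95
im=cv2.resize(s['image'][y0:y0+120,x0:x0+160,::-1],None,fx=5,fy=5,interpolation=cv2.INTER_CUBIC)
for x,y in((0,33),(0,-33),(60,-33),(60,33)):
    q=(proj(s,[p+R.apply(E0+np.array([-x,-y,0])/1000)])[0]-[x0,y0]+.5)*5; cv2.circle(im,tuple(q.astype(int).tolist()),3,(0,0,255),-1)
cv2.imwrite('pics/c12.png',im)
"
```

```text
[ 0.53739395 -0.28983147  0.10934485]
t 24.7667 pos [ 0.3708 -0.2643  0.0862] q [-0.79 -0.28  2.12  0.01  1.28  0.93] F [-0.4  0.8 -3.9] w 16.8 g 60.4
shift [-2.7 -1.2 23.1] len 23.0 turn [-0.02 -8.18 -0.01]
 shift after turning first [ 0.7 -1.2 23.2]
```

View pics/c12.png

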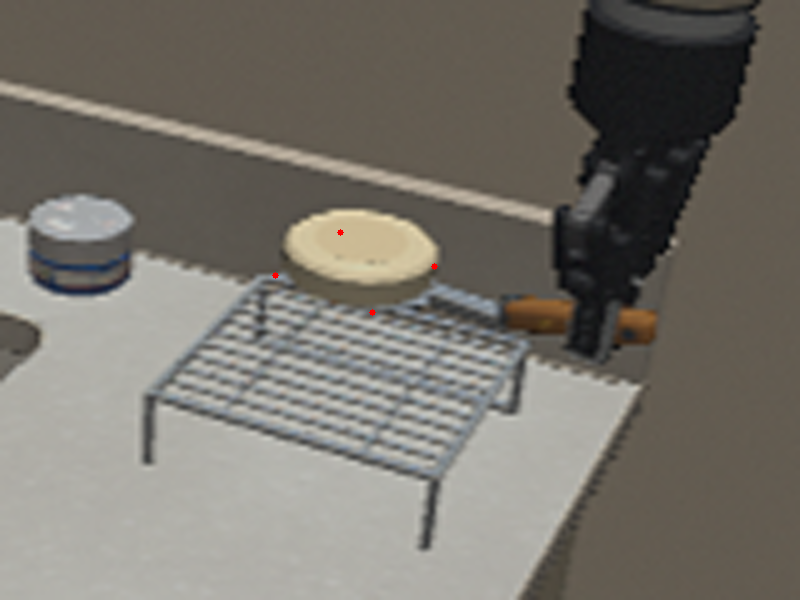

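The cake sits well on the blade, its top rim centred at crop (361,247), above the rack.

```bash
python3 -c "
from cake import *
s=np.load('pics/s12.npy',allow_pickle=True).item()
print(onz(s,[[230+361.5/5-.5,95+247.5/5-.5]],.132))
for pt in(7,12,16): goedge([.535,-.2885,.053],-8.7,pt)
"
```

```text
[[ 0.50051079 -0.26898796  0.132     ]]
t 24.8167 pos [ 0.3708 -0.2641  0.0862] q [-0.79 -0.28  2.12  0.01  1.28  0.93] F [-0.6  1.2 -2.7] w 16.4 g 60.4
shift [-4.8 -0.7 32. ] len 32.0 turn [-0.02 -8.19  0.01]
 shift after turning first [-0.2 -0.7 32.4]
t 24.8167 pos [ 0.3708 -0.2641  0.0862] q [-0.79 -0.28  2.12  0.01  1.28  0.93] F [-0.6  1.2 -2.7] w 16.4 g 60.4
shift [-3.8 -0.7 17.2] len 18.0 turn [-2.000e-02 -1.319e+01  1.000e-02]
 shift after turning first [ 0.2 -0.7 17.6]
t 24.8167 pos [ 0.3708 -0.2641  0.0862] q [-0.79 -0.28  2.12  0.01  1.28  0.93] F [-0.6  1.2 -2.7] w 16.4 g 60.4
shift [-2.  -0.7  5.5] len 6.0 turn [-2.000e-02 -1.719e+01  1.000e-02]
 shift after turning first [-0.3 -0.7  5.8]
```

Emit:
play_rows(commands=[[0.3, 0.7, 1.2, 0, -0.6, 0], [0.3, 0.7, 1.2, 0, -1, 0], [0.3, 0.7, 1.2, 0, -1.1, 0], [0.3, 0.7, 1.2, 0, -1.1, 0], [0.3, 0.7, 1.2, 0, -1.1, 0]])

```text
time: 25.23
tool_pos: [0.3721, -0.2677, 0.0801]
tool_rot: [-0.002, 0.997, -0.075, -0.033]
contact_force: [0.3, 0.4, -2.9]
gripper_width: 0.198
grasp_force: 60.4
```

Emit:
play_rows(commands=[[0.3, 0.7, 1.2, 0, -1.1, 0], [0.3, 0.7, 1.2, 0, -1.1, 0], [0.3, 0.7, 1.2, 0, -1.1, 0], [0.3, 0.7, 1.2, 0, -1.1, 0], [0.3, 0.7, 1.2, 0, -1.1, 0]])

```text
time: 25.65
tool_pos: [0.3723, -0.2714, 0.074]
tool_rot: [-0.006, 0.994, -0.075, -0.081]
contact_force: [-0.5, 0.5, -2.9]
gripper_width: 0.199
grasp_force: 60.5
```

Emit:
play_rows(commands=[[0.3, 0.7, 1.2, 0, -1, 0], [0.3, 0.7, 1.2, 0, -0.9, 0], [0, 0, 0, 0, 0, 0], [0, 0, 0, 0, 0, 0]])

```text
time: 25.98
tool_pos: [0.3722, -0.2727, 0.0714]
tool_rot: [-0.007, 0.992, -0.075, -0.097]
contact_force: [0.3, 0.2, -2.5]
gripper_width: 0.197
grasp_force: 60.5
```

```bash
cat > rk.py <<'E'
from cake import *
p,R,s=pose(); x=R.apply([1,0,0]); print('edge',edge().round(4),'pitch',np.degrees(np.arcsin(-x[2])).round(2),'F',s['contact_force'].round(1),'M',s['ft_torque'].round(2))
f=imaging.grab_frame('scene'); im=f['image'].astype(int);r,g,b=im[...,0],im[...,1],im[...,2]
w=np.zeros(r.shape,np.uint8);w[120:195,240:350]=((g>130)&(r-b>28)&(r-g<30))[120:195,240:350]
c=max(cv2.findContours(w,0,2)[0],key=cv2.contourArea);e=cv2.fitEllipse(cv2.convexHull(c)); print(cv2.contourArea(c),cv2.boundingRect(c),[np.round(q,1) for q in e])
for z in (.07,.08): print(onz(f,[e[0]],z)[0].round(4))
E
python3 rk.py; python3 -c "
from h import *
goedge([.537,-.295,.0515],-8.7,12)"
```

```text
edge [ 0.5399 -0.2982  0.0581] pitch 11.13 F [ 0.3  0.2 -2.5] M [-0.02  0.07  0.  ]
226.0 (285, 151, 29, 12) [array([299. , 156.3]), array([11.1, 28.6]), np.float64(82.4)]
[ 0.5192 -0.3104  0.07  ]
[ 0.5131 -0.2931  0.08  ]
t 26.0333 pos [ 0.3721 -0.2727  0.0716] q [-0.72 -0.08  1.99 -0.11  1.4   1.02] F [ 0.6  0.4 -2.7] w 17.0 g 60.4
shift [-2.2 -2.9  4.7] len 6.0 turn [-0.   -0.89  0.03]
 shift after turning first [-2.1 -2.9  4.8]
```

Emit:
play_rows(commands=[[0.3, 0, 2, 0, 0, 0], [0.3, 0, 2, 0, -0.4, 0], [0, 0, 0, 0, 0, 0]])

```text
time: 26.28
tool_pos: [0.3717, -0.2724, 0.0672]
tool_rot: [-0.008, 0.992, -0.075, -0.1]
contact_force: [-0.5, -0.7, -1.5]
gripper_width: 0.197
grasp_force: 60.4
```

Emit:
play_rows(commands=[[0.2, 0, 1.2, 0, 0, 0], [0, 0, 0, 0, 0, 0]])

```text
time: 26.45
tool_pos: [0.3719, -0.2726, 0.0663]
tool_rot: [-0.008, 0.992, -0.075, -0.1]
contact_force: [0.1, 0.8, -2.2]
gripper_width: 0.197
grasp_force: 60.5
```

Emit:
play_rows(commands=[[0.2, 0, 1.2, 0, 0, 0], [0, 0, 0, 0, 0, 0]])

```text
time: 26.62
tool_pos: [0.372, -0.2728, 0.0653]
tool_rot: [-0.007, 0.992, -0.075, -0.1]
contact_force: [-0.5, 0.9, -0.8]
gripper_width: 0.198
grasp_force: 60.6
```

```bash
python3 rk.py
```

```text
edge [ 0.5396 -0.2984  0.051 ] pitch 11.47 F [-0.5  0.9 -0.8] M [ 0.03 -0.04 -0.03]
229.5 (285, 153, 29, 12) [array([298.9, 158.2]), array([11.3, 28.6]), np.float64(82.8)]
[ 0.5153 -0.3005  0.07  ]
[ 0.5092 -0.2834  0.08  ]
```

Emit:
play_rows(commands=[[0, 0, -2.8, 0, -1, 0], [0, 0, -2.9, 0, -1, 0], [0, 0, -2.9, 0, -1, 0], [0, 0, -2.9, 0, -1, 0], [0, 0, 0, 0, 0, 0]])

```text
time: 27.08
tool_pos: [0.3756, -0.2736, 0.0772]
tool_rot: [-0.01, 0.988, -0.075, -0.134]
contact_force: [-1.7, 0.7, -0.8]
gripper_width: 0.194
grasp_force: 60.6
```

```bash
python3 rk.py
```

```text
edge [ 0.5418 -0.2988  0.0511] pitch 15.48 F [-1.7  0.7 -0.8] M [-0.07 -0.11 -0.01]
199.5 (284, 152, 29, 11) [array([297.8, 157.1]), array([10.1, 29. ]), np.float64(80.0)]
[ 0.5204 -0.3045  0.07  ]
[ 0.5143 -0.2874  0.08  ]
```

Emit:
play_rows(commands=[[0, 0, -2.9, 0, -1, 0], [0, 0, -2.9, 0, -1, 0], [0, 0, 0, 0, 0, 0], [-2, 0, 0.6, 0, 0, 0], [-3.8, 0, 1.2, 0, 0, 0]])

```text
time: 27.55
tool_pos: [0.3704, -0.2725, 0.082]
tool_rot: [-0.011, 0.986, -0.074, -0.151]
contact_force: [0.4, -0.6, -0.2]
gripper_width: 0.197
grasp_force: 60.7
```

Emit:
play_rows(commands=[[-3.8, 0, 1.2, 0, 0, 0], [-3.8, 0, 1.2, 0, 0, 0], [-3.8, 0, 1.2, 0, 0, 0], [0, 0, 0, 0, 0, 0]])

```text
time: 27.88
tool_pos: [0.3571, -0.2703, 0.082]
tool_rot: [-0.012, 0.985, -0.075, -0.152]
contact_force: [-1.3, 0.5, 1.2]
gripper_width: 0.192
grasp_force: 60.8
```

```bash
python3 rk.py
```

```text
edge [ 0.5223 -0.2956  0.0498] pitch 17.56 F [-1.3  0.5  1.2] M [ 0.02  0.02 -0.04]
232.5 (284, 153, 29, 12) [array([297.8, 158.1]), array([11.6, 28.6]), np.float64(83.0)]
[ 0.5183 -0.2993  0.07  ]
[ 0.5122 -0.2823  0.08  ]
```

Emit:
play_rows(commands=[[-4.8, 0, 1.3, 0, 0, 0], [-4.8, 0, 1.4, 0, 0, 0], [-4.8, 0, 1.5, 0, 0, 0], [-4.8, 0, 1.5, 0, 0, 0], [-4.8, 0, 1.5, 0, 0, 0]])

```text
time: 28.35
tool_pos: [0.3329, -0.2667, 0.0823]
tool_rot: [-0.012, 0.986, -0.075, -0.152]
contact_force: [1.0, 0.2, 0.7]
gripper_width: 0.196
grasp_force: 60.7
```

Emit:
play_rows(commands=[[-4.8, 0, 1.5, 0, 0, 0], [-4.8, 0, 1.5, 0, 0, 0], [0, 0, 0, 0, 0, 0]])

```text
time: 28.6
tool_pos: [0.3223, -0.265, 0.0824]
tool_rot: [-0.012, 0.985, -0.075, -0.152]
contact_force: [-1.8, 0.5, 1.2]
gripper_width: 0.199
grasp_force: 60.8
```

```bash
python3 rk.py
```

```text
edge [ 0.4874 -0.2903  0.0501] pitch 17.59 F [-1.8  0.5  1.2] M [-0.   -0.    0.08]
283.5 (284, 154, 30, 14) [array([298.5, 160.3]), array([13.5, 29.1]), np.float64(90.4)]
[ 0.5116 -0.2888  0.07  ]
[ 0.5057 -0.272   0.08  ]
```

Emit:
play_rows(commands=[[-4.8, 0, 1.4, 0, 0, 0], [-4.8, 0, 1.4, 0, 0, 0], [-4.8, 0, 1.5, 0, 0, 0], [-4.8, 0, 1.5, 0, 0, 0], [-4.8, 0, 1.5, 0, 0, 0]])

```text
time: 29.07
tool_pos: [0.2982, -0.2614, 0.0826]
tool_rot: [-0.012, 0.986, -0.075, -0.152]
contact_force: [0.2, -0.6, -0.0]
gripper_width: 0.196
grasp_force: 60.7
```

Emit:
play_rows(commands=[[-4.8, 0, 1.5, 0, 0, 0], [-4.8, 0, 1.5, 0, 0, 0], [-4.8, 0, 1.5, 0, 0, 0], [-4.8, 0, 1.5, 0, 0, 0], [0, 0, 0, 0, 0, 0]])

```text
time: 29.48
tool_pos: [0.2779, -0.2582, 0.0826]
tool_rot: [-0.012, 0.985, -0.075, -0.152]
contact_force: [-0.4, 0.5, 0.6]
gripper_width: 0.194
grasp_force: 60.7
```

```bash
python3 rk.py; python3 -c "
from h import *
t=imaging.grab_frame('top');np.save('pics/t13.npy',t,allow_pickle=True)
P=proj(t,[[.509,-.284,.07]])[0];print(P);x,y=P.astype(int)
im=t['image'].astype(int)
for v in range(y-30,y+31,5): print(v,[tuple(im[v,u]) for u in range(x-30,x+31,6)])
"
```

```text
edge [ 0.443  -0.2835  0.0504] pitch 17.55 F [-0.4  0.5  0.6] M [-0.03 -0.11  0.04]
307.5 (285, 154, 29, 15) [array([298.9, 161.3]), array([14.8, 28.8]), np.float64(95.3)]
[ 0.5087 -0.2841  0.07  ]
[ 0.5028 -0.2674  0.08  ]
[342.91258883 208.51656605]
178 [(np.int64(145), np.int64(143), np.int64(141)), (np.int64(145), np.int64(142), np.int64(142)), (np.int64(134), np.int64(134), np.int64(134)), (np.int64(139), np.int64(137), np.int64(137)), (np.int64(144), np.int64(142), np.int64(141)), (np.int64(146), np.int64(143), np.int64(142)), (np.int64(131), np.int64(130), np.int64(132)), (np.int64(125), np.int64(125), np.int64(128)), (np.int64(141), np.int64(139), np.int64(137)), (np.int64(145), np.int64(143), np.int64(142)), (np.int64(124), np.int64(126), np.int64(128))]
183 [(np.int64(147), np.int64(144), np.int64(143)), (np.int64(143), np.int64(142), np.int64(141)), (np.int64(131), np.int64(131), np.int64(133)), (np.int64(141), np.int64(140), np.int64(139)), (np.int64(146), np.int64(144), np.int64(143)), (np.int64(147), np.int64(145), np.int64(144)), (np.int64(134), np.int64(133), np.int64
[... 5237 characters left out ...]
(149), np.int64(147), np.int64(146)), (np.int64(146), np.int64(144), np.int64(144)), (np.int64(132), np.int64(131), np.int64(131)), (np.int64(134), np.int64(134), np.int64(134))]
238 [(np.int64(126), np.int64(127), np.int64(129)), (np.int64(124), np.int64(123), np.int64(125)), (np.int64(147), np.int64(145), np.int64(144)), (np.int64(148), np.int64(145), np.int64(145)), (np.int64(138), np.int64(138), np.int64(139)), (np.int64(125), np.int64(125), np.int64(127)), (np.int64(142), np.int64(140), np.int64(140)), (np.int64(148), np.int64(146), np.int64(145)), (np.int64(146), np.int64(144), np.int64(144)), (np.int64(130), np.int64(130), np.int64(133)), (np.int64(135), np.int64(134), np.int64(134))]
```

The cake lies flat at (0.509, -0.284), which is the rack's centre, and the blade is out from under it. Lifting the scraper away and to the left.

Emit:
play_rows(commands=[[0, 0, 0, 0, 0, 0], [0, 0, 0, 0, 0, 0], [0, 0, 0, 0, 0, 0], [-1.5, 0, -5, 0, 0, 0], [-3, 0, -9.5, 0, 0, 0]])

```text
time: 30.0
tool_pos: [0.2781, -0.2576, 0.0971]
tool_rot: [-0.013, 0.985, -0.074, -0.153]
contact_force: [0.7, -0.2, -1.4]
gripper_width: 0.19
grasp_force: 60.7
```

Emit:
play_rows(commands=[[-3, 0, -9.5, 0, 0, 0], [-3, 0, -9.5, 0, 0, 0], [-3, 0, -9.5, 0, 0, 0], [0, -20, 0, 0, 0, 0], [10, -30, -3, 0, 0, 0]])

```text
time: 30.42
tool_pos: [0.2968, -0.2118, 0.1297]
tool_rot: [-0.01, 0.986, -0.077, -0.151]
contact_force: [1.9, 1.0, -0.5]
gripper_width: 0.196
grasp_force: 60.6
```

Emit:
play_rows(commands=[[20, -30, -6, 0, 0, 0], [20, -30, -6, 0, 0, 0], [20, -30, -6, 0, 0, 0], [20, -30, -6, 0, 0, 0], [20, -10, -6, 0, 0, 0]])

```text
time: 30.83
tool_pos: [0.421, -0.0948, 0.1272]
tool_rot: [-0.012, 0.986, -0.073, -0.151]
contact_force: [-0.5, -0.5, -0.7]
gripper_width: 0.199
grasp_force: 60.6
```

Emit:
play_rows(commands=[[0, 0, 0, 0, 4.4, 0], [0, 0, 0, 0, 4.4, 0], [0, 0, 0, 0, 4.4, 0], [0, 0, 0, 0, 4.4, 0], [0, 0, 0, 0, 0, 0]])

```text
time: 31.25
tool_pos: [0.4182, -0.0974, 0.1268]
tool_rot: [0.0, 0.997, -0.076, 0.002]
contact_force: [-0.8, -0.6, -0.8]
gripper_width: 0.194
grasp_force: 60.6
```

```bash
python3 rk.py; python3 -c "
from h import *
goedge([.588,-.106,0.0],-8.6,0)"
```

```text
edge [ 0.5852 -0.1228  0.1471] pitch -0.22 F [-0.8 -0.6 -0.8] M [ 0.02  0.13 -0.01]
66.0 (285, 155, 15, 10) [array([292.1, 161.1]), array([12.3, 15. ]), np.float64(106.8)]
[ 0.5252 -0.2755  0.07  ]
[ 0.519 -0.259  0.08 ]
t 31.3 pos [ 0.4188 -0.0977  0.127 ] q [-0.4  -0.39  2.13  0.    1.39  1.32] F [-0.5 -0.5 -1.3] w 16.7 g 60.6
shift [ -0.9 -17.2 146.7] len 148.0 turn [ 0.03 -0.15 -0.08]
 shift after turning first [ -0.5 -17.1 146.7]
```

Emit:
play_rows(commands=[[0, -8, 20, 0, 0, 0], [0, -8, 35, 0, 0, 0], [0, 0, 35, 0, 0, 0], [0, 0, 25, 0, 0, 0], [0, 0, 15, 0, 0, 0]])

```text
time: 31.72
tool_pos: [0.4204, -0.0813, -0.0068]
tool_rot: [-0.001, 0.997, -0.075, -0.002]
contact_force: [0.3, -0.6, -1.3]
gripper_width: 0.197
grasp_force: 60.6
```

Emit:
play_rows(commands=[[0, 0, 8, 0, 0, 0], [0, 0, 4, 0, 0, 0], [0, 0, 2, 0, 0, 0], [0, 0, 0, 0, 0, 0], [0, 0, 0, 0, 0, 0]])

```text
time: 32.13
tool_pos: [0.4235, -0.0826, -0.0165]
tool_rot: [0.0, 0.997, -0.076, 0.002]
contact_force: [0.1, 0.1, -0.2]
gripper_width: 0.198
grasp_force: 60.6
```

Emit:
play_rows(commands=[[0, 0, 1, 0, 0, 0], [0, 0, 0.8, 0, 0, 0], [0, 0, 0, 0, 0, 0]])

```text
time: 32.38
tool_pos: [0.4225, -0.0822, -0.0192]
tool_rot: [0.0, 0.997, -0.076, 0.001]
contact_force: [-0.1, -0.2, -1.3]
gripper_width: 0.2
grasp_force: 60.6
```

Nearly down; a touch lower, then releasing and retreating upward.

Emit:
play_rows(commands=[[0, 0, 0.7, 0, 0, 0], [0, 0, 0, 0, 0, 0]])

```text
time: 32.55
tool_pos: [0.4225, -0.0822, -0.0195]
tool_rot: [0.0, 0.997, -0.076, 0.001]
contact_force: [-3.9, 0.4, 5.2]
gripper_width: 0.197
grasp_force: 61.6
```

Emit:
play_rows(commands=[[0, 0, 0, 0, 0, 0], [0, 0, 0, 0, 0, 0], [0, 0, 0, 0, 0, 0], [0, 0, 0, 0, 0, 0], [0, 0, 0, 0, 0, 0]], hand=45)

```text
time: 32.97
tool_pos: [0.4221, -0.0821, -0.0204]
tool_rot: [0.0, 0.997, -0.076, 0.001]
contact_force: [-0.0, -0.7, -0.3]
gripper_width: 0.525
grasp_force: 0.0
```

Emit:
play_rows(commands=[[0, 0, -15, 0, 0, 0], [0, 0, -30, 0, 0, 0], [0, 0, -40, 0, 0, 0], [0, 0, -40, 0, 0, 0], [0, 0, -20, 0, 0, 0]])

```text
time: 33.38
tool_pos: [0.4241, -0.0828, 0.1299]
tool_rot: [0.001, 0.997, -0.076, 0.004]
contact_force: [1.5, -0.7, 0.1]
gripper_width: 0.522
grasp_force: 0.0
```

Emit:
play_rows(commands=[[0, -30, 0, 0, 0, 0], [0, -30, 0, 0, 0, 0], [0, -30, 0, 0, 0, 0], [0, 0, 0, 0, 0, 0], [0, 0, 0, 0, 0, 0]])

```text
time: 33.8
tool_pos: [0.4354, 0.0079, 0.1245]
tool_rot: [0.0, 0.997, -0.074, 0.001]
contact_force: [-0.5, -0.6, -0.7]
gripper_width: 0.524
grasp_force: 0.0
```

```bash
python3 rk.py; python3 -c "
from cake import *
t=imaging.grab_frame('top');im=t['image'].astype(int);r,g,b=im[...,0],im[...,1],im[...,2]
w=np.zeros(r.shape,np.uint8);w[175:240,315:375]=((g>150)&(r-b>8))[175:240,315:375]
c=max(cv2.findContours(w,0,2)[0],key=cv2.contourArea);e=cv2.minEnclosingCircle(c);print(cv2.contourArea(c),cv2.boundingRect(c),e,onz(t,[e[0]],.07))
s=imaging.grab_frame('scene')
cc=np.array([.5106,-.0948,0]);a=np.radians(-8.6);X=np.array([np.cos(a),np.sin(a),0]);Y=np.array([-np.sin(a),np.cos(a),0])
for n,f,f7 in(('s',s,np.load('pics/s7.npy',allow_pickle=True).item()),('t',t,np.load('pics/t7.npy',allow_pickle=True).item())):
    P=proj(f,[cc+x*X/1000+y*Y/1000 for x,y in((78,33),(78,-33),(0,-33),(0,33))]); x0,y0=(P.min(0)-8).astype(int);x1,y1=(P.max(0)+8).astype(int)
    for q in(f,f7):
        im=q['image'].astype(int);m=(((im[...,2]-im[...,0])>8)[y0:y1,x0:x1]).astype(np.uint8); M=cv2.moments(m,True);print(n,M['m00'],round(M['m10']/M['m00']+x0,1),round(M['m01']/M['m00']+y0,1))
for nm,u in(('red top',t),('red0',np.load('pics/top0.npy',allow_pickle=True).item())):
    im=u['image'].astype(int);m=((im[...,0]-im[...,1]>50)[240:290,150:205]).astype(np.uint8);M=cv2.moments(m,True);print(nm,M['m10']/M['m00'],M['m01']/M['m00'])
"
```

```text
edge [ 0.6025 -0.0171  0.1445] pitch -0.09 F [-0.5 -0.6 -0.7] M [ 0.01  0.06 -0.04]
85.5 (303, 156, 11, 13) [array([307.3, 162.2]), array([11.5, 12.7]), np.float64(20.4)]
[ 0.4868 -0.2913  0.07  ]
[ 0.4813 -0.2744  0.08  ]
1306.5 (326, 186, 41, 42) ((345.5, 207.0), 21.731412887573242) [[ 0.5117788  -0.28915754  0.07      ]]
s 484.0 254.0 211.7
s 485.0 253.8 212.0
t 1108.0 247.0 191.9
t 1100.0 246.6 192.0
red top 13.2 18.666666666666668
red0 26.448660714285715 22.073660714285715
```

```bash
python3 -c "
from plant import manip
print(manip.job_done())"
```

```text
the job is handed in; nothing more can be done
None
```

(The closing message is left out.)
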